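# Close and clamp a loaded denture flask

### The job

The denture flask on the little press is loaded: close it up. Lower its loose lid onto it the right way in, not dropping it, until it sits flush; then swing the clamp arm fully home over the lid and push the clamp's knob down until its pad holds the lid firmly, but gently, because the plaster inside cracks under a heavy push. Last, press the raised run key fully down, so that the stop key pops up, and leave the things standing around alone.

Things in the scene. Friction and masses are not known exactly. Their poses are not given: they have to be found in the camera images.
- flask_press: Fixed grey press at a new place and yaw each time. Origin on the mat below the flask's centre, z up. Base plate 164 (x) by 264 (y) mm, top 14 mm high. On it an open aluminium flask half, 100 (x) by 120 (y) mm, rim 48 mm high, walls 8 mm; at x -60, y -90 mm a steel pillar (26 mm thick) with the clamp arm; at y = +113 mm a key housing (116 x 50 mm, top 46 mm high) with two white keys.
- flask_seat (a point): Point on the flask's centre line, 40 mm above the mat, where the lid's origin lies when the lid is fully seated (plate flush on the flask's rim). Same axes as flask_press. (Overhead, a wire shelf hangs over the back of the worktop: front edge at world x = 0.61 m, 0.56 m above the mat; keep the wrist clear.)
- flask_lid: Loose aluminium lid, about 0.35 kg, lying on the mat. Origin: centre of its underside, z up. Rib 78 (x) by 98 (y) mm, 0 to 8 mm up, drops into the flask's 84 x 104 mm mouth; plate 100 (x) by 120 (y) mm, 8 to 20 mm up; central grip block 30 (x) by 60 (y) mm, 20 to 42 mm up. Its long side goes along the flask's long side; half a turn makes no difference.
- clamp_arm (a joint): Angle of the clamp arm on its upright pivot, rad. 0 = home against its stop, knob over the flask's centre (the arm then points 0.983 rad left of the press's +x). Grows to 2.2 as it swings away to the press's -y side, clockwise from above. Stays where left (moved by about 2 N at the knob). Starts between 1.2 and 2.0.
- clamp_pivot (a point): Point on the upright pivot axis of the clamp arm, 116 mm above the mat; the arm spans 108 to 126 mm and the knob's axis is 108 mm from the pivot. Under the arm, below the knob, is a sprung round rubber pad (28 mm across) on a spindle, screwed out by an unreported 0 to 12 mm: with the arm home, the knob goes down 4 to 16 mm before the pad meets the seated lid's grip block.
- clamp_knob: Round black knob, 40 mm across, 18 mm high, on the arm's free end; origin: centre of its top, 170 mm up at the start. Slides down up to 26 mm against about 8 N friction (its weight helps by 2 N) and stays where left. Once the pad touches, its spring adds 4 N per mm (8 mm travel). Firm: 1.5 to 3 mm past touch, 6 to 12 N above the sliding force; over 20 N on the pad cracks the plaster.
- run_key (a joint): Travel of the run key, m: 0 = up (as at the start), 0.007 = fully down. Needs about 3 to 4 N and stays where it is left; a push of 5 to 6 N against its stop is plenty.
- run_key_top (a point): Centre of the top of the run key, the key of the press's +x end (farther from the robot), white, 40 mm (x) by 32 mm (y), 54 mm above the mat when up.
- stop_key (a joint): Rise of the stop key, m: 0 = down (as at the start), 0.007 = popped up. It is linked to the run key: when one goes down the other comes up.
- stop_key_top (a point): Centre of the top of the stop key, of the same shape, nearer to the robot; 47 mm above the mat when down.
- stone_cast: Bystander: beige stone cast of a dental arch, 62 x 71 x 35 mm, origin at the centre of its underside. Leave it alone.
- round_tin: Bystander: white round tin, 70 mm across, 22 mm high, origin at the centre of its underside. Leave it alone.
- metal_tray: Bystander: steel horseshoe impression tray, 90 x 83 x 16 mm, origin near the middle of its underside. Leave it alone.

How it is judged:
By the outcome, as a careful person would: the job done as asked, in the order asked, and still so for the second after the job is handed in, with the robot touching nothing.
It also fails if it takes over 67 s, if anything falls off the work surface, if the arm or the gripper's body presses on something with over 40 N, if the wrist force passes 120 N, or if a joint passes its speed limit or range.

### The arm

A 7-joint arm with a two-finger parallel gripper is mounted at the origin on a cart in front of the work surface, level with it; the furniture and walls round the work are solid. World frame = base frame: x ahead of the robot, y to its left, z up, the work surface at z = 0. Lengths are in m, angles in rad, forces in N, time in s.
With the tool pointing down it reaches from about 0.425 to 0.875 m from the base axis. Payload 4.7 kg.
Tool frame: the origin (TCP) lies midway between the tips of the shut fingers; the grasp point (between the pads) lies 19 mm behind it; z points along the fingers, y is the direction in which the jaws open and shut (so a half turn about z gives the same grasp; the last joint's range is limited). The gripper opens to 85 mm and grips with 20 to 120 N. Pads are 22 mm wide; open, the fingers measure 114 mm over their backs; the gripper's body (76 mm by 85 mm) begins 54 mm behind the grasp point. The pads swing forward as they close: fully open they stand 13 mm farther back than shut.
Start: joints at [-1.15, 0.321, -0.07, 1.45, 0.023, 1.371, -0.057], TCP at [0.257, 0.597, 0.201] pointing down, gripper open.
Joint ranges: [-2.86, 2.86], [-0.3, 2.09], [-1.38, 1.24], [0.06, 2.45], [-1.56, 4.7], [0.09, 2.05], [-2.69, 2.69]. Speed limits (rad/s): [2.57, 2.57, 3.14, 3.14, 3.14, 3.14, 3.14].

### API

Orientations are given as a rotation vector (axis times angle).
In Python, from plant import monitor, vision, ticket gives the robot as it stands. The module is installed in compiled form; this text tells all that it offers.
- The arm moves only by the tool play_rows, never from a script. Its arguments are lists of equal length, an entry for each row: "dp": the shift along the world's x, y, z in mm, a list of three; "delta_rot": the turn, a rotation vector about the world's x, y, z in degrees, a list of three. In form: {"dp": [[dx, dy, dz], ...], "delta_rot": [[rx, ry, rz], ...]}. A call has 1 to 12 rows; each row is the pose to reach, as a shift and turn from the pose commanded when the call began; what a row does not reach only later rows make up. A row lasts 1/12 s, in which the tool goes at most 41.7 mm and 7.16 degrees, less where a joint would pass 70% of its speed; a pose out of reach is approached as far as the arm can. A call with a gripper value outside its range is refused whole. "jaw" is the closure, from 0 (fully open) to 1 (shut), set as the call begins (left out, the last holds). The fingers move at their own pace and stop on an object; "grip_force" is the grip in N (left out, the last holds). Time passes only in rows, so rows that repeat a pose let the fingers close. It gives the time, the measured TCP pose, the force and the opening at its end, in the units of the state.
- monitor.get_state(): the state, without advancing time (a new reading comes with each control period).
- vision.capture(name): name is "scene" or "top" or "wrist"; returns (picture, depth): 400x640x3 uint8, blue, green, red; 400x640 float32, m along the optical axis (not along the pixel's ray), 0 where there is no reading.
- vision.camera_params(name): a dict with "vfov" (degrees; the focal length in pixels is half the picture's height over the tangent of half this angle, whatever the lens; pixels are square), "cx", "cy" (the principal point, pixels), "origin" and "orientation" of the camera in the world. Camera axes: x right, y down, z forward; pixel columns grow to the right and rows downward; lengths in m; the calibration is good to about 2 mm. A picture is of the moment at which its call begins: read the wrist's pose just before it. camera_params takes no time and is no camera call; for the wrist camera it gives the pose at the moment of the call.
- ticket.job_done(): hands the job in, once; it reports no verdict.
The state is a dict: "t": time; "joints": joint angles; "joint_vel": joint speeds; "effort": joint torques, N m; "ee_pos": TCP position; "orientation": TCP orientation; "contact_force": force on the tool from outside, world axes, zero at the start; "moment": the same for the moment, N m; "opening": opening from 0.0 (shut) to 1.0 (fully open).
Only numpy, scipy, OpenCV 4.12 (cv2) and the standard library are available. Lean on these libraries where they do the work, as an engineer would, in place of code of your own. Each camera call takes 0.05 s, during which the arm holds its last target.

## Working session

There is one attempt and no reset: what is moved stays moved. The work goes in short steps, Python scripts to look and compute and a tool call to move; the robot and the scene stay as the last step left them, time stands still between calls to the robot, and variables do not carry over. Pictures are saved under pics/ and viewed, and the job is handed in when it is done.

Besides the shell and the picture viewer there is one more tool, called after "Request:" by a JSON object that holds its "name" and its "arguments". play_rows: Moves the arm, as the interface text tells. Its arguments: {"type":"object","properties":{"dp":{"type":"array","items":{"type":"array","items":{"type":"number"}}},"delta_rot":{"type":"array","items":{"type":"array","items":{"type":"number"}}},"jaw":{"type":"number"},"grip_force":{"type":"number"}},"required":["dp","delta_rot"]}

```bash
mkdir -p pics; cat > h.py <<'E'
import numpy as np, cv2, pickle
from scipy.spatial.transform import Rotation as R
from plant import monitor, vision, ticket
def snap(name, fn):
    p=vision.camera_params(name); im,d=vision.capture(name)
    cv2.imwrite(f'pics/{fn}.png',im); pickle.dump((p,im,d),open(f'pics/{fn}.pkl','wb')); return p,im,d
def load(fn): return pickle.load(open(f'pics/{fn}.pkl','rb'))
def rot(p):
    o=np.array(p['orientation'],float)
    return R.from_rotvec(o).as_matrix() if o.size==3 else o.reshape(3,3)
def ray(p,u,v):
    f=200/np.tan(np.radians(p['vfov'])/2)
    return rot(p)@np.array([(u-p['cx'])/f,(v-p['cy'])/f,1.])
def onplane(p,u,v,z):
    r=ray(p,u,v); o=np.array(p['origin']); return o+r*(z-o[2])/r[2]
def proj(p,P):
    f=200/np.tan(np.radians(p['vfov'])/2)
    c=rot(p).T@(np.array(P)-np.array(p['origin'])); return c[0]/c[2]*f+p['cx'],c[1]/c[2]*f+p['cy']
def cloud(p,d):
    f=200/np.tan(np.radians(p['vfov'])/2); v,u=np.mgrid[:400,:640]
    c=np.stack([(u-p['cx'])/f*d,(v-p['cy'])/f*d,d],-1); w=c@rot(p).T+np.array(p['origin']); w[d==0]=np.nan; return w
E
python3 - <<'E'
from h import *
for n in ('scene','top','wrist'):
    p,im,d=snap(n,n+'0'); print(n,p)
print(monitor.get_state())
E
```

```text
scene {'vfov': 42.54759126065694, 'cx': 317.5985889560945, 'cy': 195.75552226441005, 'origin': array([-0.40078976, -0.63578366,  0.65729566]), 'orientation': array([-1.84222725,  0.93915619, -0.57999355])}
top {'vfov': 55.32148399391545, 'cx': 325.31857323435145, 'cy': 198.47487357680905, 'origin': array([0.29175535, 0.04460787, 1.25339476]), 'orientation': array([-2.09745169,  2.15986503, -0.18657866])}
wrist {'vfov': 71.25431049504553, 'cx': 320.40429709638073, 'cy': 198.75491453582188, 'origin': array([0.18005602, 0.63004541, 0.37330424]), 'orientation': array([2.3824632 , 1.56756794, 0.26126324])}
{'t': 0.15, 'joints': array([-1.14991657,  0.32165828, -0.07010223,  1.45137414,  0.02262155,
        1.37081093, -0.05687836]), 'joint_vel': array([ 0.00119543, -0.00324519, -0.00097288, -0.00395337, -0.00145799,
        0.00040982, -0.00167408]), 'effort': array([-4.76675123e-04, -4.94099414e+01, -3.83264814e-01, -3.14686525e+01,
        1.29465759e-02,  8.24425661e-03, -3.36246990e-05]), 'ee_pos': array([0.25704081, 0.59653339, 0.20028169]), 'orientation': array([-6.34429950e-01, -3.07666520e+00,  2.27868574e-03]), 'contact_force': array([-0.26654547, -0.17147316,  1.15673672]), 'moment': array([-0.01744827, -0.04449239, -0.02804844]), 'opening': 1.001146848675631}
```

View pics/top0.png

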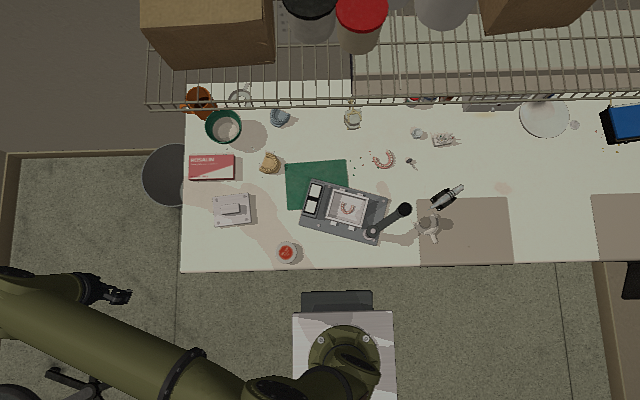

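View pics/scene0.png

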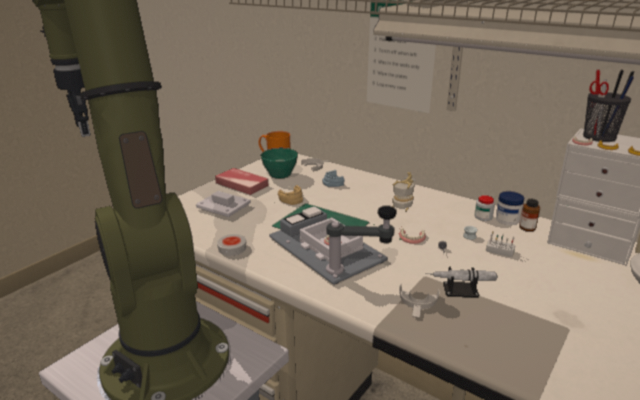

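View pics/wrist0.png

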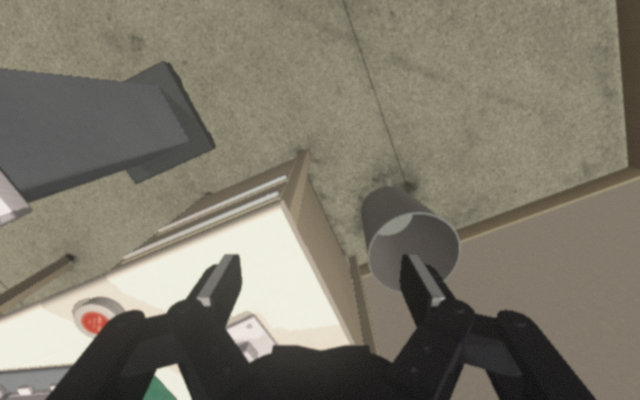

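The top view shows the lid at about (232,210), the press at about (345,210), the knob at (404,209), and the pillar at (372,231). Next I'll measure these roughly.

```bash
python3 - <<'E'
from h import *
p,im,d=load('top0'); w=cloud(p,d)
crop=im[150:270,180:460]; cv2.imwrite('pics/topc.png',cv2.resize(crop,None,fx=2.8,fy=2.8,interpolation=cv2.INTER_CUBIC))
for n,u,v in [('lidblock',232,210),('lidplate',220,215),('knob',404,209),('run',0,0),('mat',400,150),('base',320,222),('key1',316,190),('key2',309,206)]:
    if u: print(n,w[v,u])
X,Y,Z=w[...,0],w[...,1],w[...,2]
def rect(m):
    m=m.astype(np.uint8); n,l,s,c=cv2.connectedComponentsWithStats(m)
    for i in range(1,n):
        if s[i,4]>60:
            q=np.argwhere(l==i); P=w[q[:,0],q[:,1]][:,:2].astype(np.float32)
            print(s[i], P.mean(0), cv2.minAreaRect(P*1000))
reg=np.zeros_like(X,bool); reg[150:270,180:460]=1
print('plate');rect(reg&(Z>.012)&(Z<.03))
print('blk');rect(reg&(Z>.035)&(Z<.062))
print('high');rect(reg&(Z>.1)&(Z<.2))
E
```

```text
lidblock [0.4788889  0.3440693  0.03903939]
lidplate [0.46651977 0.38774505 0.01980481]
knob [ 0.4468143  -0.18131769  0.17150266]
mat [ 0.67414725 -0.21622624  0.00242573]
base [0.43452053 0.06236177 0.01524274]
key1 [0.53361151 0.07190544 0.05318122]
key2 [0.48359627 0.09580528 0.04527561]
plate
[261 152  20  22 227] [0.63410217 0.22416155] ((634.3411865234375, 222.20120239257812), (59.799339294433594, 68.78086853027344), 71.5359115600586)
[ 188  154   47   27 1034] [0.6276016  0.41824093] ((629.5216064453125, 420.1552734375), (83.62008666992188, 151.7550048828125), 0.06796447932720184)
[ 299  178   89   68 1674] [ 0.45446613 -0.02582862] ((468.4881896972656, -14.897659301757812), (262.39105224609375, 163.84703063964844), 73.00432586669922)
[213 193  39  34 927] [0.482877   0.34911343] ((484.4282531738281, 350.7359619140625), (100.27500915527344, 119.8878402709961), 5.528543472290039)
[329 192  37  33 781] [ 0.4766534  -0.02613994] ((476.857177734375, -25.784908294677734), (104.3890609741211, 82.00015258789062), 73.12428283691406)
[275 242  22  22 387] [0.3396672  0.17484568] ((339.2565612792969, 175.3939666748047), (68.13899230957031, 66.70896911621094), 88.4381103515625)
blk
[301 181  24  37 547] [0.5056364  0.08275785] ((507.754150390625, 82.77717590332031), (50.31436538696289, 116.11859130859375), 72.88873291015625)
[427 185  33  26 261] [ 0.49881005 -0.34378037] ((495.5276184082031, -339.14984130859375), (43.20344543457031, 132.35333251953125), 33.65083312988281)
[325 189  44  39 358] [ 0.47438854 -0.02535167] ((474.9143371582031, -25.026596069335938), (119.65656280517578, 100.28144073486328), 73.22288513183594)
[221 203  19  12 180] [0.4836191 0.3497948] ((483.73187255859375, 350.2840881347656), (30.80693244934082, 59.66218948364258), 6.858055591583252)
high
[366 202  46  36 527] [ 0.4221391  -0.14309885] ((420.1260681152344, -138.65139770507812), (38.72694778442383, 144.21868896484375), 31.706357955932617)
```

```bash
ls pics
```

```text
scene0.pkl
scene0.png
top0.pkl
top0.png
topc.png
wrist0.pkl
wrist0.png
```

View pics/topc.png

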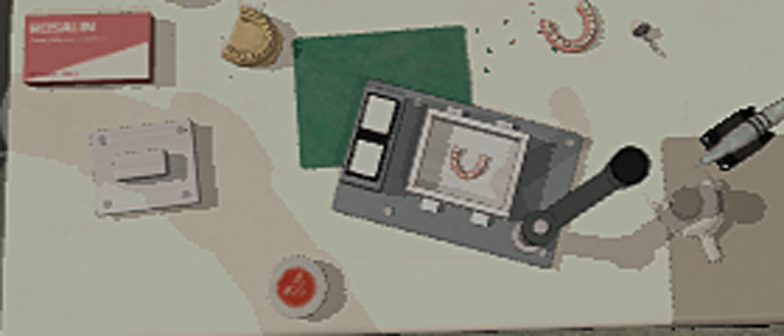

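Depth agrees with the given sizes:

| Item | Measured |
|---|---|
| Flask centre | (0.476, -0.0255) |
| Press yaw | about -16.8° |
| Lid centre | (0.484, 0.350) |
| Lid yaw | about 6° |
| Clamp angle | about 1.70 rad |

I'll go above the lid and refine with the wrist camera.

Request:
{"name": "play_rows", "arguments": {"dp": [[25,-27,2],[50,-54,4],[76,-82,7],[101,-109,9],[126,-137,11],[151,-164,13],[177,-191,16],[202,-219,18],[227,-246,20],[227,-246,20],[227,-246,20]], "delta_rot": [[0,0,-6.7],[0,0,-13.4],[0,0,-20.1],[0,0,-26.8],[0,0,-33.5],[0,0,-40.2],[0,0,-47],[0,0,-53.7],[0,0,-60.4],[0,0,-60.4],[0,0,-60.4]]}}

```text
t: 1.07
ee_pos: [0.4863, 0.3481, 0.2211]
orientation: [2.102, 2.334, -0.0]
contact_force: [0.1, 1.2, -0.3]
opening: 0.996
```

```bash
python3 - <<'E'
from h import *
s=monitor.get_state(); print(s['ee_pos'],R.from_rotvec(s['orientation']).as_matrix().round(3),s['joints'].round(2),s['contact_force'])
p,im,d=snap('wrist','w1'); w=cloud(p,d);Z=w[...,2]
def rect(m):
    m=m.astype(np.uint8); n,l,st,c=cv2.connectedComponentsWithStats(m)
    for i in range(1,n):
        if st[i,4]>400:
            q=np.argwhere(l==i); P=w[q[:,0],q[:,1]]
            print(st[i], P.mean(0).round(4), cv2.minAreaRect(P[:,:2].astype(np.float32)*1000))
print('plate');rect((Z>.016)&(Z<.024))
print('blk');rect((Z>.038)&(Z<.046))
print('mat',np.nanmedian(Z[(abs(Z)<.01)]))
E
```

```text
[0.48627246 0.3480516  0.22111609] [[-0.104  0.995  0.001]
 [ 0.995  0.104 -0.001]
 [-0.001  0.    -1.   ]] [-0.87  0.2   0.23  1.57 -0.05  1.38 -0.53] [ 0.13163028  1.21482908 -0.26500589]
plate
[ 282  119   77   87 5195] [0.4847 0.3565 0.0202] ((485.2441101074219, 352.2178649902344), (100.1196517944336, 118.96063232421875), 5.640334606170654)
[498 144  51  56 539] [0.7782 0.3676 0.0201] ((769.9352416992188, 367.4510192871094), (77.1749496459961, 48.064247131347656), 77.60709381103516)
[560 195  80 162 966] [0.9434 0.2191 0.02  ] ((943.7301635742188, 206.6214599609375), (5.094116687774658, 296.644775390625), 0.0254364050924778)
[193 246  39  32 620] [0.33   0.1905 0.0213] ((328.4377746582031, 189.81320190429688), (69.10549926757812, 32.32972717285156), 43.10825729370117)
[  0 286  66  38 462] [0.0358 0.0674 0.0198] ((38.740570068359375, 67.33238983154297), (25.233779907226562, 104.73597717285156), 61.361915588378906)
blk
[500 137  73  77 877] [0.786  0.3666 0.0421] ((774.6534423828125, 366.0877990722656), (102.72689056396484, 65.02689361572266), 77.44020080566406)
[ 308  145   24   46 1051] [0.4852 0.3534 0.0421] ((485.1669616699219, 352.1153869628906), (29.61534881591797, 59.37777328491211), 6.699895858764648)
[570 233  70 137 896] [0.9433 0.1881 0.042 ] ((943.2808227539062, 179.77365112304688), (251.063232421875, 5.846449851989746), 89.96327209472656)
[279 310  77  38 794] [0.5021 0.0982 0.0438] ((508.2302551269531, 83.87028503417969), (51.71682357788086, 114.70094299316406), 72.8473892211914)
[  0 313  56  59 548] [0.0536 0.0286 0.0418] ((59.12664794921875, 22.625926971435547), (45.12553787231445, 126.9026107788086), 26.323747634887695)
mat 0.00039361898765727377
```

View pics/w1.png

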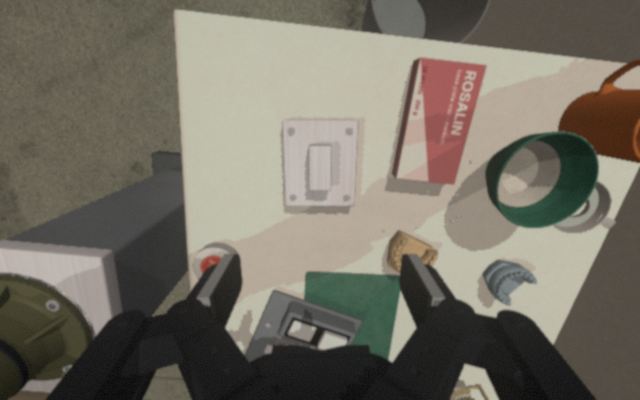

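The wrist view shows the lid at px (320,165), centre (485,352), yaw 6°. That matches the tool yaw, so I'll descend.

Request:
{"name": "play_rows", "arguments": {"dp": [[1,1.5,-20],[1,1.5,-50],[1,1.5,-85],[1,1.5,-120],[1,1.5,-145],[1,1.5,-160],[1,1.5,-165],[1,1.5,-165],[1,1.5,-165]], "delta_rot": [[0,0,0],[0,0,0],[0,0,0],[0,0,0],[0,0,0],[0,0,0],[0,0,0],[0,0,0],[0,0,0]]}}

```text
t: 1.87
ee_pos: [0.4849, 0.3539, 0.0568]
orientation: [-2.093, -2.342, -0.002]
contact_force: [-0.1, -0.1, 0.8]
opening: 1.004
```

```bash
python3 - <<'E'
from h import *
s=monitor.get_state(); print(s['ee_pos'],s['contact_force'])
p,im,d=snap('wrist','w2');print(monitor.get_state()['ee_pos']); w=cloud(p,d);Z=w[...,2]
m=((Z>.036)&(Z<.048)).astype(np.uint8); n,l,st,c=cv2.connectedComponentsWithStats(m)
for i in range(1,n):
    if st[i,4]>900:
        q=np.argwhere(l==i); P=w[q[:,0],q[:,1]]
        print(st[i], P.mean(0).round(4), cv2.minAreaRect(P[:,:2].astype(np.float32)*1000))
E
```

```text
[0.48487377 0.35391731 0.05684784] [-0.12243412 -0.10094482  0.7680037 ]
[0.48553364 0.35396281 0.05755464]
[ 300  185   42   76 2997] [0.4847 0.3545 0.042 ] ((484.9722900390625, 352.1851806640625), (30.065725326538086, 59.15058517456055), 5.332886219024658)
```

View pics/w2.png

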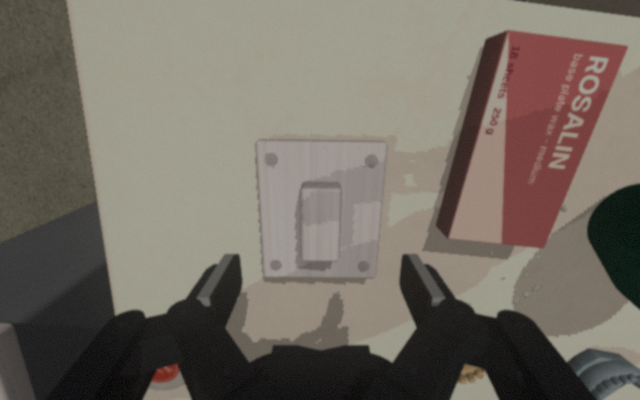

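Request:
{"name": "play_rows", "arguments": {"dp": [[0,-1.5,-15],[0,-1.5,-28],[0,-1.5,-33],[0,-1.5,-33],[0,-1.5,-33],[0,-1.5,-33]], "delta_rot": [[0,0,0],[0,0,0],[0,0,0],[0,0,0],[0,0,0],[0,0,0]]}}

```text
t: 2.42
ee_pos: [0.4856, 0.3514, 0.0238]
orientation: [2.096, 2.34, 0.002]
contact_force: [0.5, -1.2, 0.7]
opening: 1.001
```

Request:
{"name": "play_rows", "arguments": {"dp": [[0,0,0],[0,0,0],[0,0,0],[0,0,0],[0,0,0],[0,0,0],[0,0,0],[0,0,0],[0,0,0],[0,0,0]], "delta_rot": [[0,0,0],[0,0,0],[0,0,0],[0,0,0],[0,0,0],[0,0,0],[0,0,0],[0,0,0],[0,0,0],[0,0,0]], "jaw": 1, "grip_force": 60}}

```text
t: 3.25
ee_pos: [0.4852, 0.351, 0.0231]
orientation: [2.096, 2.34, -0.0]
contact_force: [-0.4, 0.3, 0.2]
opening: -0.0
```

```bash
python3 - <<'E'
from h import *
s=monitor.get_state(); print(s['ee_pos'],s['contact_force'],s['moment'],s['opening'])
E
```

```text
[0.48520736 0.35095564 0.02312502] [-0.4227762   0.26874945  0.18475652] [-0.05281575  0.00361246  0.02564793] -0.0003396286610333662
```

The opening reads 0, so something is off. I'll look.

```bash
python3 - <<'E'
from h import *
snap('wrist','w3'); snap('scene','s3')
print(vision.camera_params('wrist')['origin'])
E
```

```text
[0.47595323 0.43446117 0.19631373]
```

View pics/w3.png

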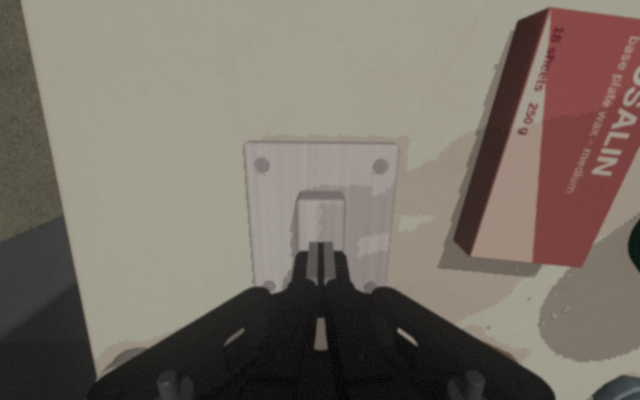

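View pics/s3.png

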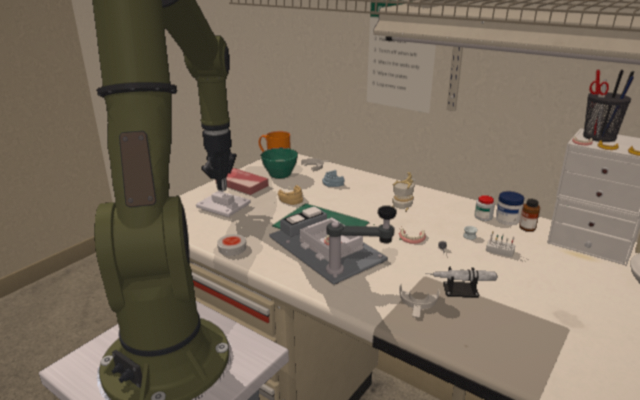

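```bash
python3 - <<'E'
from h import *
p,im,d=load('w3'); w=cloud(p,d)
for u,v in [(313,246),(327,246),(313,260),(327,260),(313,275),(320,300),(320,330),(320,220),(320,200),(265,220)]: print(u,v,w[v,u].round(4))
print(proj(p,[.485,.351,.023]), proj(p,[.485,.351,.042]))
E
```

```text
313 246 [0.4801 0.3619 0.063 ]
327 246 [0.4875 0.3627 0.0631]
313 260 [0.4804 0.3622 0.0776]
327 260 [0.4873 0.3624 0.0767]
313 275 [0.4807 0.3624 0.0903]
320 300 [0.4852 0.3501 0.0912]
320 330 [4.966e-01 2.451e-01 2.000e-04]
320 220 [0.4831 0.3683 0.042 ]
320 200 [0.4818 0.3805 0.0408]
265 220 [0.4467 0.3549 0.0204]
(np.float64(319.94377596217697), np.float64(232.37671355312364)) (np.float64(319.9293634933324), np.float64(245.81789442000394))
```

```bash
python3 - <<'E'
from h import *
p,im,d=load('w3'); w=cloud(p,d)
for v in range(234,256,2): print(v,w[v,313].round(4),w[v,320].round(4),im[v,313])
ps,ims,ds=load('s3'); ws=cloud(ps,ds)
cv2.imwrite('pics/s3c.png',cv2.resize(ims[100:240,170:270],None,fx=5,fy=4.2,interpolation=cv2.INTER_CUBIC))
c=ws[120:220,195:245]; dark=(ims[120:220,195:245].sum(-1)<150)
q=c[dark]; print(np.sort(q[:,2])[:20].round(4))
E
```

```text
234 [0.4799 0.3588 0.0424] [0.4842 0.359  0.0419] [147 153 159]
236 [0.48   0.3573 0.0421] [0.4843 0.3578 0.0421] [149 153 161]
238 [0.4802 0.3559 0.0419] [0.4844 0.3567 0.0426] [145 152 159]
240 [0.4803 0.355  0.0428] [0.4846 0.3553 0.0425] [141 146 152]
242 [0.48   0.3613 0.0575] [0.4838 0.3621 0.0583] [102 106 110]
244 [0.48   0.3619 0.0609] [0.4838 0.3628 0.0619] [84 87 90]
246 [0.4801 0.3619 0.063 ] [0.4839 0.3619 0.0623] [84 86 91]
248 [0.4801 0.3622 0.0657] [0.4838 0.3624 0.0654] [82 85 88]
250 [0.4802 0.3621 0.0678] [0.4838 0.3626 0.0679] [84 87 89]
252 [0.4802 0.3619 0.0695] [0.4838 0.3623 0.0695] [82 85 88]
254 [0.4803 0.3616 0.0709] [0.4838 0.3622 0.0713] [82 85 87]
[0.0641 0.0647 0.0649 0.0658 0.0675 0.0679 0.0683 0.0685 0.0688 0.0689
 0.0704 0.0718 0.0721 0.075  0.0755 0.0772 0.0782 0.0789 0.0792 0.0807]
```

View pics/s3c.png

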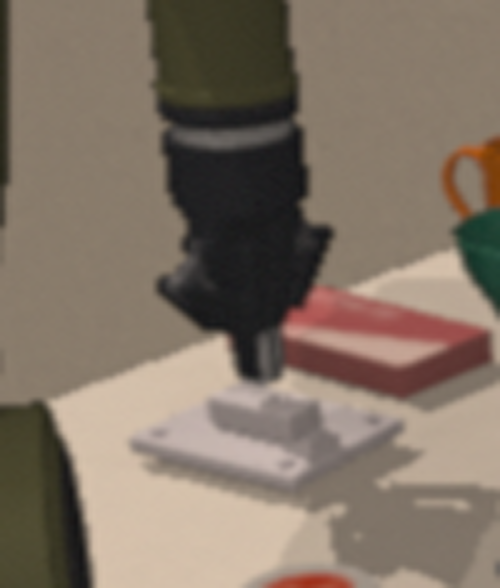

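The real fingertips are at z≈57 mm while the reported TCP z is 23 mm. The wrist and scene depth agree on this, so the reported tool point lies about 34 mm beyond the real tips and I closed above the block. I'll open again and check the tips in the open state.

Request:
{"name": "play_rows", "arguments": {"dp": [[0,0,0],[0,0,0],[0,0,0],[0,0,0],[0,0,0],[0,0,0],[0,0,0],[0,0,0]], "delta_rot": [[0,0,0],[0,0,0],[0,0,0],[0,0,0],[0,0,0],[0,0,0],[0,0,0],[0,0,0]], "jaw": 0}}

```text
t: 4.02
ee_pos: [0.4852, 0.351, 0.0232]
orientation: [2.096, 2.34, 0.0]
contact_force: [-0.6, 0.4, -0.1]
opening: 0.999
```

```bash
python3 - <<'E'
from h import *
print(monitor.get_state()['opening'],monitor.get_state()['ee_pos'])
p,im,d=snap('wrist','w4'); w=cloud(p,d)
for u0,u1 in [(190,245),(400,450)]:
    q=w[230:330,u0:u1].reshape(-1,3); q=q[(q[:,2]>.05)&(q[:,2]<.15)]; i=np.argsort(q[:,2]); print(q[i[:200:25]].round(4))
E
```

```text
0.9991411907741788 [0.48521268 0.350968   0.02315084]
[[0.4423 0.3508 0.0668]
 [0.4434 0.3426 0.0684]
 [0.442  0.353  0.0694]
 [0.4429 0.3472 0.0706]
 [0.4353 0.3568 0.0712]
 [0.4434 0.3401 0.0719]
 [0.4418 0.3561 0.0727]
 [0.432  0.352  0.0735]]
[[0.5274 0.3605 0.0665]
 [0.5282 0.3512 0.0684]
 [0.5289 0.3486 0.0699]
 [0.5266 0.3661 0.0709]
 [0.5272 0.3624 0.0715]
 [0.5274 0.3605 0.0723]
 [0.5286 0.3489 0.0729]
 [0.5282 0.3671 0.0733]]
```

Open tips are at about 69 mm and the pads are centred at x=0.485, so the 34 mm offset is confirmed. I'll descend 32 mm more and close.

Request:
{"name": "play_rows", "arguments": {"dp": [[0,1,-10],[0,1,-20],[0,1,-27],[0,1,-32],[0,1,-32],[0,1,-32]], "delta_rot": [[0,0,0],[0,0,0],[0,0,0],[0,0,0],[0,0,0],[0,0,0]]}}

```text
t: 4.57
ee_pos: [0.4849, 0.3516, -0.0096]
orientation: [2.096, 2.34, -0.002]
contact_force: [-0.2, -0.0, 0.5]
opening: 1.003
```

Request:
{"name": "play_rows", "arguments": {"dp": [[0,0,0],[0,0,0],[0,0,0],[0,0,0],[0,0,0],[0,0,0],[0,0,0],[0,0,0],[0,0,0],[0,0,0]], "delta_rot": [[0,0,0],[0,0,0],[0,0,0],[0,0,0],[0,0,0],[0,0,0],[0,0,0],[0,0,0],[0,0,0],[0,0,0]], "jaw": 1, "grip_force": 60}}

```text
t: 5.4
ee_pos: [0.4857, 0.3523, -0.0083]
orientation: [2.096, 2.34, 0.002]
contact_force: [-0.5, -0.0, 5.5]
opening: 0.342
```

The block is gripped (opening 0.342, or 29 mm). I'll lift.

Request:
{"name": "play_rows", "arguments": {"dp": [[0,0,3],[0,0,15],[0,0,40],[0,0,70],[0,0,95],[0,0,110],[0,0,110],[0,0,110],[0,0,110]], "delta_rot": [[0,0,0],[0,0,0],[0,0,0],[0,0,0],[0,0,0],[0,0,0],[0,0,0],[0,0,0],[0,0,0]]}}

```text
t: 6.15
ee_pos: [0.4841, 0.3512, 0.0996]
orientation: [-2.096, -2.34, 0.004]
contact_force: [-1.1, -0.2, -3.9]
opening: 0.335
```

```bash
python3 - <<'E'
from h import *
s=monitor.get_state(); print(s['ee_pos'],s['contact_force'],s['opening'],s['joints'].round(2))
T=R.from_rotvec(s['orientation']).as_matrix(); print('tooly deg',np.degrees(np.arctan2(T[1,1],T[0,1])))
p,im,d=snap('wrist','w5'); w=cloud(p,d);Z=w[...,2]
m=((Z>s['ee_pos'][2]+.01)&(Z<s['ee_pos'][2]+.055)); m[:,:220]=0;m[:,430:]=0
for lo,hi in ((.095,.115),(.115,.126),(.126,.137),(.137,.148)): print(lo,((Z>lo)&(Z<hi)).sum())
cv2.imwrite('pics/w5.png',im)
for u,v in [(265,150),(320,150),(375,150),(265,220),(375,220),(320,225),(320,240)]: print(u,v,w[v,u].round(4))
E
```

```text
[0.4840668  0.35116075 0.09957274] [-1.09626449 -0.20831752 -3.89073888] 0.3347989361669194 [-0.86  0.28  0.22  1.72 -0.07  1.15 -0.51]
tooly deg 6.293274971317271
0.095 0
0.115 592
0.126 17703
0.137 1031
265 150 [0.4475 0.407  0.1191]
320 150 [4.792e-01 3.913e-01 2.000e-04]
375 150 [5.324e-01 3.972e-01 4.000e-04]
265 220 [0.451  0.3697 0.1289]
375 220 [0.5124 0.376  0.1278]
320 225 [0.4809 0.3793 0.1494]
320 240 [0.4818 0.3719 0.1506]
```

View pics/w5.png

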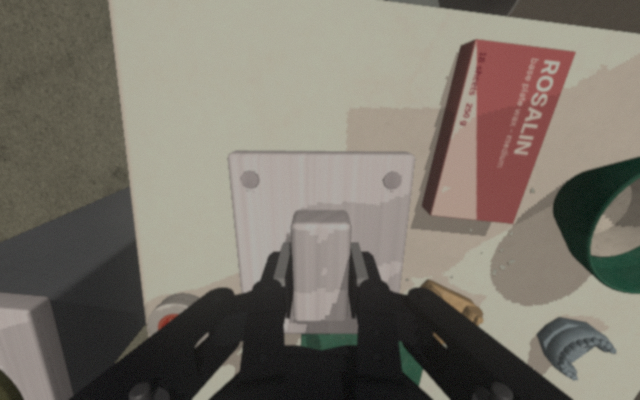

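The lid is held level and square in the jaws. I'll measure its centre and yaw relative to the tool, and refine the flask with the depth from the first top picture.

```bash
python3 - <<'E'
from h import *
p,im,d=load('w5'); w=cloud(p,d);Z=w[...,2]
m=(Z>.12)&(Z<.1345); m[:, :200]=0; m[:,440:]=0; m[300:]=0
q=np.argwhere(m); ps=w[m]
A=np.c_[ps[:,:2],np.ones(len(ps))]; c=np.linalg.lstsq(A,ps[:,2],rcond=None)[0]; print('plane slopes',c)
# edge fits
def edge(pix):
    P=np.array([onplane(p,u,v,.1285)[:2] for u,v in pix]); return P
left=[];right=[];top=[]
for v in range(165,235,5):
    r=np.where(m[v])[0]
    left.append((r.min()-.5,v)); right.append((r.max()+.5,v))
for u in range(245,400,5):
    cc=np.where(m[:,u])[0]; top.append((u,cc.min()-.5))
out={}
for n,e in(('left',left),('right',right),('top',top)):
    P=edge(e); vx,vy,x0,y0=cv2.fitLine(P.astype(np.float32),cv2.DIST_HUBER,0,1e-4,1e-4).ravel(); 
    print(n,np.degrees(np.arctan2(vy,vx))%180,x0,y0); out[n]=(np.array([x0,y0]),)
ya=np.radians(6.0); ex=np.array([np.cos(ya),np.sin(ya)]); ey=np.array([-ex[1],ex[0]])
cx=(out['left'][0]@ex+out['right'][0]@ex)/2; print('width',out['right'][0]@ex-out['left'][0]@ex)
cy=(out['top'][0]@ey)[0]-.06; C=cx*ex+cy*ey; print('lid centre',C)
E
```

```text
plane slopes [-0.00106452 -0.0097406   0.1321852 ]
left 96.22986 0.43206078 0.37935883
right 96.003075 0.52908534 0.3912714
top 6.2919564 0.47247136 0.41105765
width 0.09773825341421005Traceback (most recent call last):
  File "<stdin>", line 21, in <module>
IndexError: invalid index to scalar variable.
```

```bash
python3 - <<'E'
from h import *
for fn in ('top0',):
    p,im,d=load(fn); w=cloud(p,d);Z=w[...,2]
    def r(m,amin=150):
        n,l,st,c=cv2.connectedComponentsWithStats(m.astype(np.uint8))
        for i in range(1,n):
            if st[i,4]>amin:
                P=w[l==i][:,:2].astype(np.float32)*1000; (c0,sz,a)=cv2.minAreaRect(P); print(np.round(c0,1),np.round(sz,1),round(a,2))
    reg=np.zeros(Z.shape,bool); reg[170:255,295:395]=1
    print('rim');r(reg&(Z>.044)&(Z<.0525)); print('base');r(reg&(Z<.02)&(Z>.008)); print('hous');r(reg&(Z>.04)&(Z<.06)); 
E
```

```text
rim
[475.  -25.1] [119.7 100. ] 73.04
[488.9  87.8] [49.  76.5] 72.55
base
[470.6 -15.4] [263.6 168.1] 72.94
hous
[507.3  82.7] [ 49.9 115.3] 73.44
[475.  -25.1] [119.7 100. ] 73.04
```

Lid yaw equals tool yaw, and the lid centre is 1.3 mm toward +y of the TCP. The flask is at (476,-24) after correcting for the ~1 mm shift between the top and wrist cameras, yaw -17°. I'll carry it over.

Request:
{"name": "play_rows", "arguments": {"dp": [[0,-15,5],[-1,-50,10],[-2,-90,10],[-3,-130,10],[-4,-170,10],[-5,-210,10],[-6,-250,10],[-7,-290,10],[-8,-325,10],[-8.5,-355,10],[-8.5,-370,10],[-8.5,-376,10]], "delta_rot": [[0,0,-1],[0,0,-3],[0,0,-6],[0,0,-9],[0,0,-12],[0,0,-15],[0,0,-18],[0,0,-20],[0,0,-22],[0,0,-23],[0,0,-23.2],[0,0,-23.2]]}}

```text
t: 7.2
ee_pos: [0.4752, -0.0284, 0.1105]
orientation: [-2.53, -1.862, 0.003]
contact_force: [0.2, 0.1, -2.2]
opening: 0.332
```

Request:
{"name": "play_rows", "arguments": {"dp": [[0,0,0],[0,0,0],[0,0,0]], "delta_rot": [[0,0,0],[0,0,0],[0,0,0]]}}

```text
t: 7.45
ee_pos: [0.4765, -0.0223, 0.1108]
orientation: [-2.521, -1.873, 0.001]
contact_force: [0.4, 0.6, -3.2]
opening: 0.336
```

```bash
python3 - <<'E'
from h import *
s=monitor.get_state(); print(s['ee_pos'],s['contact_force'],s['opening'],s['joints'].round(2))
T=R.from_rotvec(s['orientation']).as_matrix(); print('tooly deg',np.degrees(np.arctan2(T[1,1],T[0,1])))
p,im,d=snap('wrist','w6'); w=cloud(p,d);Z=w[...,2]
snap('scene','s6'); snap('top','t6')
for lo,hi in ((.04,.06),(.12,.15),(.01,.018)):
    n,l,st,c=cv2.connectedComponentsWithStats(((Z>lo)&(Z<hi)).astype(np.uint8))
    for i in range(1,n):
        if st[i,4]>600:
            P=w[l==i][:,:2].astype(np.float32)*1000; (c0,sz,a)=cv2.minAreaRect(P); print(lo,st[i],np.round(c0,1),np.round(sz,1),round(a,2))
E
```

```text
[ 0.47646191 -0.02233243  0.11078202] [ 0.38537936  0.64234021 -3.19103206] 0.3359929137378496 [-0.53  0.01  0.53  2.   -0.01  1.14 -0.29]
tooly deg -16.771016648986155
0.04 [  246    32   151    70 10091] [508.9  83.3] [ 49.9 116.4] 73.21
0.04 [ 262  136  119   15 1312] [492.   27.2] [ 11.3 100.1] 72.64
0.12 [  228   150   187   143 17418] [481.1  -7.6] [ 88.5 100.7] 72.9
0.12 [ 284  296   74   38 1008] [463.1 -65.8] [31. 48.] 74.87
0.01 [ 217   38  188  115 8717] [493.8  64.1] [ 98.2 164. ] 72.98
0.01 [   0  258   25   91 1437] [ 79.9 -58.4] [137.4  26.3] 53.28
```

View pics/w6.png

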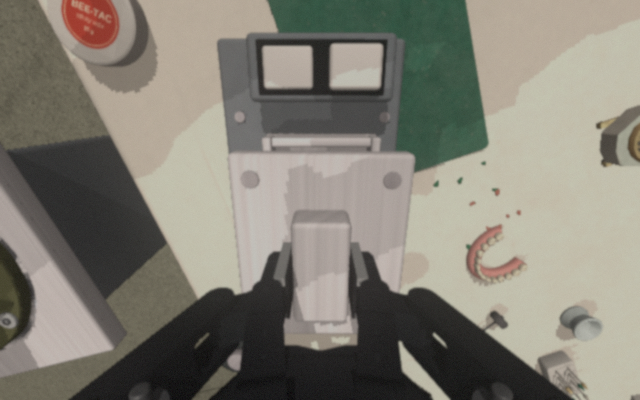

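View pics/s6.png

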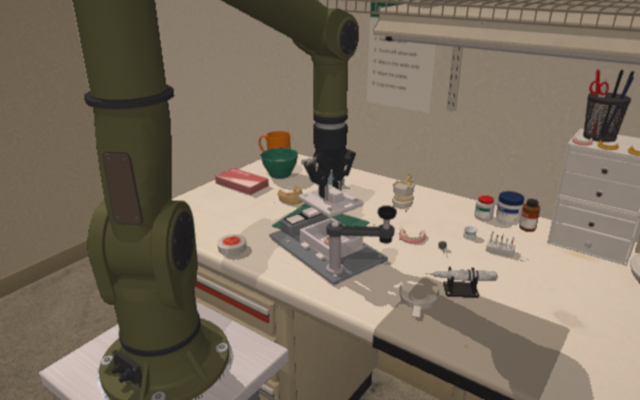

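```bash
python3 - <<'E'
from h import *
p,im,d=load('w6'); w=cloud(p,d);Z=w[...,2]
g=cv2.cvtColor(im,cv2.COLOR_BGR2GRAY)
a=np.radians(-17.0); ex=np.array([np.cos(a),np.sin(a)]); ey=np.array([-ex[1],ex[0]])
def fit(pix,z,n):
    P=np.array([onplane(p,u,v,z)[:2] for u,v in pix]); vx,vy,x0,y0=cv2.fitLine(P.astype(np.float32),cv2.DIST_HUBER,0,1e-4,1e-4).ravel()
    q=np.array([x0,y0]); print(n,'ang',round(np.degrees(np.arctan2(vy,vx))%180,2),'x',round(1000*float(q@ex),1),'y',round(1000*float(q@ey),1)); return q
m=(Z>.125)&(Z<.145); zt=np.median(Z[m]); print('zt',zt)
L=[];Rr=[];T=[]
for v in range(170,240,4):
    r=np.where(m[v,200:440])[0]+200; L.append((r.min()-.5,v)); Rr.append((r.max()+.5,v))
for u in range(245,400,4): T.append((u,np.where(m[:300,u])[0].min()-.5))
l=fit(L,zt,'lidL'); r=fit(Rr,zt,'lidR'); t=fit(T,zt,'lidT')
m2=(Z>.04)&(Z<.06)
# rim top edge & sides
T2=[];
for u in range(270,375,4):
    c=np.where(m2[125:165,u])[0]+125
    if len(c):T2.append((u,c.min()-.5))
fit(T2,.048,'rimT')
L=[];Rr=[]
for v in range(140,149):
    r=np.where(m2[v])[0]; r=r[(r>230)&(r<410)]; L.append((r.min()-.5,v)); Rr.append((r.max()+.5,v))
fit(L,.048,'rimL'); fit(Rr,.048,'rimR')
L=[];Rr=[];T=[]
for v in range(55,92,3):
    r=np.where(m2[v])[0]; r=r[(r>230)&(r<420)]; L.append((r.min()-.5,v)); Rr.append((r.max()+.5,v))
fit(L,.046,'hL'); fit(Rr,.046,'hR')
T=[(u,np.where(m2[:125,u])[0].min()-.5) for u in range(262,386,4)];B=[(u,np.where(m2[:125,u])[0].max()+.5) for u in range(262,386,4)]
fit(T,.046,'hT');fit(B,.046,'hB')
s=monitor.get_state();print(s['ee_pos'],s['ee_pos'][:2]@ex*1000,s['ee_pos'][:2]@ey*1000)
E
```

```text
zt 0.13933178795414705
lidL ang 72.74 x 413.3 y 148.7
lidR ang 72.84 x 511.3 y 149.2
lidT ang 163.21 x 471.2 y 178.7
rimT ang 162.75 x 457.4 y 176.0
rimL ang 69.29 x 412.7 y 169.2
rimR ang 70.39 x 512.2 y 169.6
hL ang 73.16 x 405.4 y 222.6
hR ang 72.66 x 519.2 y 223.1
hT ang 162.65 x 457.2 y 252.1
hB ang 163.21 x 464.8 y 203.0
[ 0.47664964 -0.02266398  0.11098507] 462.4486207037602 117.68519913108732
```

Lid and flask agree in x (462.3 against 462.4) and yaw, but the lid needs about 3.1 mm toward -y. I'll correct that and lower to just above the rim.

Request:
{"name": "play_rows", "arguments": {"dp": [[-0.5,-1.5,-10],[-0.9,-3,-25],[-0.9,-3,-42],[-0.9,-3,-55],[-0.9,-3,-62],[-0.9,-3,-66],[-0.9,-3,-66],[-0.9,-3,-66],[-0.9,-3,-66]], "delta_rot": [[0,0,0],[0,0,0],[0,0,0],[0,0,0],[0,0,0],[0,0,0],[0,0,0],[0,0,0],[0,0,0]]}}

```text
t: 8.35
ee_pos: [0.4766, -0.027, 0.0459]
orientation: [2.523, 1.87, 0.002]
contact_force: [-0.1, -0.1, -2.3]
opening: 0.341
```

```bash
python3 - <<'E'
from h import *
s=monitor.get_state(); print(s['ee_pos'],s['contact_force'],s['opening'])
p,im,d=snap('wrist','w7'); w=cloud(p,d);Z=w[...,2]
a=np.radians(-17.0); ex=np.array([np.cos(a),np.sin(a)]); ey=np.array([-ex[1],ex[0]])
print('tcp',s['ee_pos'][:2]@ex,s['ee_pos'][:2]@ey)
for v in range(130,175,3): print(v,[ (round(float(w[v,u,:2]@ex*1000),1),round(float(w[v,u,:2]@ey*1000),1),round(float(Z[v,u]*1000),1)) for u in (280,330)])
E
```

```text
[ 0.47658406 -0.02697222  0.04585635] [-0.07274119 -0.13653972 -2.33515264] 0.34127596307613217
tcp 0.4636455204098583 0.11354603396385222
130 [(434.6, 179.1, 13.1), (470.5, 179.3, 14.9)]
133 [(434.6, 177.1, 14.0), (470.6, 177.1, 14.3)]
136 [(434.6, 175.0, 14.7), (470.6, 175.0, 14.0)]
139 [(437.0, 175.0, 32.2), (470.0, 175.0, 31.7)]
142 [(439.0, 175.0, 47.4), (469.5, 174.9, 46.3)]
145 [(438.9, 173.2, 46.9), (469.4, 173.4, 48.3)]
148 [(439.0, 171.5, 48.2), (469.5, 171.5, 47.5)]
151 [(441.6, 172.8, 67.2), (468.7, 172.9, 67.6)]
154 [(442.4, 172.3, 73.7), (468.6, 172.2, 73.4)]
157 [(442.5, 170.9, 74.6), (468.6, 170.8, 73.9)]
160 [(442.5, 169.4, 75.1), (468.6, 169.3, 74.4)]
163 [(442.3, 167.6, 74.1), (468.6, 167.8, 74.8)]
166 [(442.3, 166.1, 74.8), (468.6, 166.0, 74.2)]
169 [(442.3, 164.6, 74.9), (468.6, 164.4, 74.1)]
172 [(442.1, 162.9, 74.5), (468.7, 162.7, 73.9)]
```

View pics/w7.png

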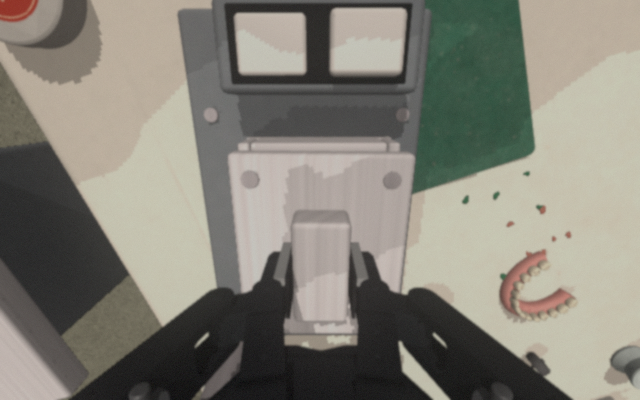

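```bash
python3 - <<'E'
from h import *
p,im,d=load('w7'); w=cloud(p,d);Z=w[...,2]
a=np.radians(-17.0); ex=np.array([np.cos(a),np.sin(a)]); ey=np.array([-ex[1],ex[0]])
X=w[...,:2]@ex*1000; Y=w[...,:2]@ey*1000
m=(Z>.069)&(Z<.079)
for v in (175,190,205): 
    r=np.where(m[v,200:440])[0]+200; print('lid',v,X[v,r.min()],X[v,r.max()],(X[v,r.min()]+X[v,r.max()])/2)
    P=[onplane(p,r.min()-.5,v,.0743)[:2]@ex,onplane(p,r.max()+.5,v,.0743)[:2]@ex]; print(P,np.mean(P))
m2=(Z>.043)&(Z<.052)
for v in (142,144,146,148):
    r=np.where(m2[v])[0]; r=r[(r>220)&(r<430)]; P=[onplane(p,r.min()-.5,v,.048)[:2]@ex,onplane(p,r.max()+.5,v,.048)[:2]@ex]; print('rim',v,P,np.mean(P))
m3=(Z>.04)&(Z<.06)
for v in (30,50,70):
    r=np.where(m3[v])[0]; r=r[(r>200)&(r<440)]; P=[onplane(p,r.min()-.5,v,.046)[:2]@ex,onplane(p,r.max()+.5,v,.046)[:2]@ex]; print('hous',v,P,np.mean(P))
mm=(Z>.055)&(Z<.069)
print('lid side Y',[ (np.median(Y[146:156,u][mm[146:156,u]]).round(1) if mm[146:156,u].any() else None) for u in range(245,400,20)])
mm=(Z>.02)&(Z<.042)
print('flask side Y',[ (np.median(Y[130:145,u][mm[130:145,u]]).round(1) if mm[130:145,u].any() else None) for u in range(245,400,20)])
print(monitor.get_state()['ee_pos'])
E
```

```text
lid 175 414.0045259657261 512.0646608614261 463.0345934135761
[np.float64(0.4146084337783242), np.float64(0.5126610648588771)] 0.4636347493186006
lid 190 415.0985740869939 513.1043766056167 464.1014753463053
[np.float64(0.4148127222671205), np.float64(0.5130253023724572)] 0.4639190123197889
lid 205 414.1181507690672 512.7036346896483 463.4108927293578
[np.float64(0.4144727984208164), np.float64(0.5128494963156753)] 0.4636611473682459
rim 142 [np.float64(0.41460522443584), np.float64(0.5103241636132424)] 0.4624646940245412
rim 144 [np.float64(0.4132814970789098), np.float64(0.5116495442778971)] 0.46246552067840346
rim 146 [np.float64(0.41316725892850464), np.float64(0.511762189469271)] 0.46246472419888784
rim 148 [np.float64(0.41305249294238416), np.float64(0.5118753558460061)] 0.46246392439419515
hous 30 [np.float64(0.406035764794803), np.float64(0.5189954066445174)] 0.4625155857196602
hous 50 [np.float64(0.40596406965832177), np.float64(0.5190519909768133)] 0.46250803031756754
hous 70 [np.float64(0.40645457331878376), np.float64(0.518543996976165)] 0.4624992851474744
lid side Y [np.float64(173.1), np.float64(172.9), np.float64(172.9), np.float64(173.0), np.float64(172.8), np.float64(172.7), np.float64(172.9), np.float64(172.8)]
flask side Y [np.float64(175.1), np.float64(175.0), np.float64(175.0), np.float64(175.1), np.float64(175.0), np.float64(175.1), np.float64(175.2), np.float64(174.9)]
[ 0.4765971  -0.02699545  0.04591705]
```

Lid and flask faces are visible in the same view; the residual is -1.2 mm along the press x and +2.1 mm along the press y. I'll correct and lower gently.

Request:
{"name": "play_rows", "arguments": {"dp": [[-0.5,2.4,0],[-0.5,2.4,-2],[-0.5,2.4,-4],[-0.5,2.4,-6],[-0.5,2.4,-8],[-0.5,2.4,-9],[-0.5,2.4,-9]], "delta_rot": [[0,0,0],[0,0,0],[0,0,0],[0,0,0],[0,0,0],[0,0,0],[0,0,0]]}}

```text
t: 8.98
ee_pos: [0.475, -0.0247, 0.0357]
orientation: [-2.524, -1.871, 0.001]
contact_force: [-0.3, -0.4, -2.4]
opening: 0.335
```

```bash
cat > chk.py <<'E'
from h import *
import sys
s=monitor.get_state(); print(s['t'],s['ee_pos'],s['contact_force'],s['moment'],s['opening'])
p,im,d=snap('wrist',sys.argv[1]); w=cloud(p,d);Z=w[...,2]
a=np.radians(-17.0); ex=np.array([np.cos(a),np.sin(a)]); ey=np.array([-ex[1],ex[0]])
Y=w[...,:2]@ey*1000
m=(Z>.05)&(Z<.079);m[:,:200]=0;m[:,440:]=0;m[:140]=0;m[215:]=0
m&=(Y<178)&(Y>130)
q=w[m]; c=np.linalg.lstsq(np.c_[q[:,:2]-[.476,-.025],np.ones(len(q))],q[:,2],rcond=None)[0]; print('plate tilt/z',c,len(q))
print(monitor.get_state()['ee_pos'])
for u in (270,330,380): print([(v,round(float(Y[v,u]),1),round(float(Z[v,u]*1000),1)) for v in range(134,166,3)])
E
python3 chk.py w8
```

```text
8.9833 [ 0.47496899 -0.02472983  0.03574288] [-0.33872177 -0.40832889 -2.36675303] [-0.02438265 -0.01622818 -0.00449502] 0.3349734447474605
plate tilt/z [-0.01858713 -0.05857676  0.06694711] 11621
[ 0.47513103 -0.02472515  0.03592388]
[(134, 179.1, 13.9), (137, 177.2, 14.9), (140, 175.1, 14.3), (143, 174.7, 26.4), (146, 175.0, 41.9), (149, 174.2, 48.4), (152, 174.6, 60.9), (155, 173.5, 63.5), (158, 172.1, 64.4), (161, 170.6, 64.8), (164, 168.9, 64.6)]
[(134, 179.2, 15.0), (137, 177.1, 14.4), (140, 175.1, 14.2), (143, 175.0, 28.4), (146, 175.1, 42.6), (149, 174.2, 48.1), (152, 174.8, 61.8), (155, 173.4, 63.1), (158, 172.2, 64.8), (161, 170.4, 63.7), (164, 168.9, 64.4)]
[(134, 179.2, 14.1), (137, 177.3, 15.1), (140, 175.2, 15.0), (143, 175.2, 29.6), (146, 175.0, 41.6), (149, 174.1, 47.4), (152, 174.3, 58.9), (155, 173.6, 63.8), (158, 172.1, 64.3), (161, 170.5, 64.3), (164, 168.9, 64.2)]
```

The rib is 3.6 mm into the mouth with no contact force. I'll lower the last 4.5 mm.

Request:
{"name": "play_rows", "arguments": {"dp": [[0,0.2,-1.2],[0,0.2,-2.4],[0,0.2,-3.4],[0,0.2,-4.2],[0,0.2,-4.6],[0,0.2,-4.6],[0,0.2,-4.6]], "delta_rot": [[0,0,0],[0,0,0],[0,0,0],[0,0,0],[0,0,0],[0,0,0],[0,0,0]]}}

```text
t: 9.62
ee_pos: [0.4753, -0.0244, 0.0317]
orientation: [-2.524, -1.871, -0.0]
contact_force: [-1.6, -0.1, 0.7]
opening: 0.341
```

```bash
python3 chk.py w9
```

```text
9.6167 [ 0.47531591 -0.02443429  0.03168947] [-1.60542987 -0.0877293   0.73865896] [-0.04825112  0.17548721  0.0011587 ] 0.3406273861475196
plate tilt/z [-0.01656699 -0.05705662  0.06286661] 11616
[ 0.47532965 -0.02441898  0.03168866]
[(134, 179.9, 14.1), (137, 177.9, 14.4), (140, 176.0, 14.5), (143, 175.0, 22.0), (146, 175.1, 35.9), (149, 175.0, 47.2), (152, 175.1, 58.0), (155, 173.7, 59.0), (158, 172.3, 59.6), (161, 170.8, 60.5), (164, 168.9, 58.6)]
[(134, 179.9, 14.3), (137, 177.9, 13.4), (140, 175.9, 13.6), (143, 175.1, 22.9), (146, 175.1, 35.6), (149, 175.1, 47.3), (152, 175.0, 57.2), (155, 173.9, 59.9), (158, 172.1, 58.8), (161, 171.1, 61.5), (164, 169.3, 60.8)]
[(134, 179.9, 13.3), (137, 178.1, 14.8), (140, 176.1, 15.0), (143, 175.1, 22.4), (146, 175.1, 35.4), (149, 174.9, 46.1), (152, 174.8, 55.7), (155, 173.6, 57.9), (158, 172.4, 60.2), (161, 170.9, 60.6), (164, 168.9, 58.6)]
```

The plate top is at 60 mm and the weight has come off the wrist, so the lid is seated. I'll add a slight extra push and then release.

Request:
{"name": "play_rows", "arguments": {"dp": [[0,0,-0.8],[0,0,-0.8],[0,0,-0.8]], "delta_rot": [[0,0,0],[0,0,0],[0,0,0]]}}

```text
t: 9.92
ee_pos: [0.4753, -0.0244, 0.0317]
orientation: [-2.523, -1.87, -0.0]
contact_force: [-4.4, -1.0, 7.8]
opening: 0.34
```

Request:
{"name": "play_rows", "arguments": {"dp": [[0,0,0.5],[0,0,0.5],[0,0,0.5],[0,0,0.5],[0,0,0.5],[0,0,0.5],[0,0,0.5],[0,0,0.5]], "delta_rot": [[0,0,0],[0,0,0],[0,0,0],[0,0,0],[0,0,0],[0,0,0],[0,0,0],[0,0,0]], "jaw": 0}}

```text
t: 10.58
ee_pos: [0.4753, -0.0244, 0.0312]
orientation: [2.524, 1.871, -0.0]
contact_force: [-0.9, -0.7, 0.6]
opening: 1.0
```

Request:
{"name": "play_rows", "arguments": {"dp": [[0,0,15],[0,0,45],[0,0,85],[0,0,125],[0,0,165],[0,0,190],[0,0,200],[0,0,200],[0,0,200]], "delta_rot": [[0,0,0],[0,0,0],[0,0,0],[0,0,0],[0,0,0],[0,0,0],[0,0,0],[0,0,0],[0,0,0]]}}

```text
t: 11.33
ee_pos: [0.475, -0.0244, 0.2304]
orientation: [-2.524, -1.871, 0.001]
contact_force: [-0.1, 0.3, -0.3]
opening: 1.001
```

```bash
python3 - <<'E'
from h import *
s=monitor.get_state(); print(s['t'],s['ee_pos'],s['contact_force'],s['opening'],s['joints'].round(2))
p,im,d=snap('wrist','w10'); w=cloud(p,d);Z=w[...,2]
snap('scene','s10')
for n,lo,hi in (('plate',.055,.066),('blk',.078,.088),('arm',.1,.14),('knob',.16,.176)):
    n_,l,st,c=cv2.connectedComponentsWithStats(((Z>lo)&(Z<hi)).astype(np.uint8))
    for i in range(1,n_):
        if st[i,4]>400:
            P=w[l==i]; P2=P[:,:2].astype(np.float32)*1000; (c0,sz,a)=cv2.minAreaRect(P2); print(n,st[i],np.median(P[:,2]).round(4),np.round(c0,1),np.round(sz,1),round(a,2))
E
```

```text
11.3333 [ 0.47497347 -0.02439394  0.23042712] [-0.068179    0.25865619 -0.31592903] 1.000568999993284 [-0.55 -0.09  0.51  1.84  0.05  1.39 -0.34]
plate [ 280  124   83   93 6015] 0.0602 [475.7 -24.4] [119.2 100.1] 72.54
plate [  0 212  46  77 745] 0.0603 [ 48.2 -13.8] [118.7  37.1] 72.17
plate [609 243  31  26 586] 0.0583 [ 851.6 -264.8] [38.8 38.7] 14.64
plate [588 343  52  54 590] 0.0606 [ 822.6 -466.2] [113.5  56.9] 49.48
blk [ 309  152   25   50 1196] 0.0821 [475.9 -25. ] [60.5 29.3] 72.32
blk [  0 231  29  71 687] 0.0815 [ 43.7 -28.5] [112.8  32. ] 55.9
blk [601 358  39  42 452] 0.0828 [ 814.8 -464.3] [91.1 44.2] 53.69
arm [ 254  244  100   80 2811] 0.1227 [ 421. -139.] [ 37.2 144.4] 31.43
arm [615 375  25  25 538] 0.1095 [ 810.1 -454.4] [53.1 26.2] 54.29
knob [324 322  36  27 721] 0.1695 [ 451.5 -177.4] [24.6 39.1] 81.54
```

View pics/w10.png

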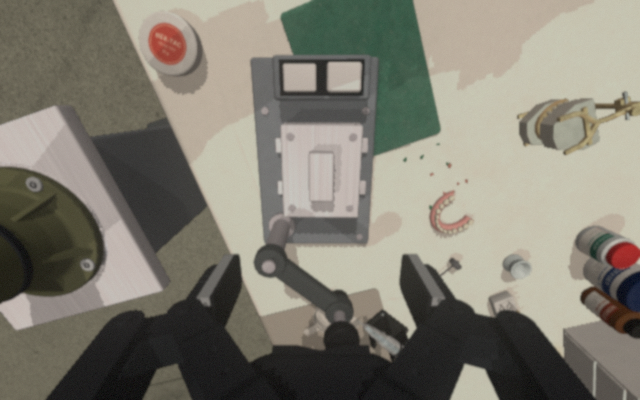

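View pics/s10.png

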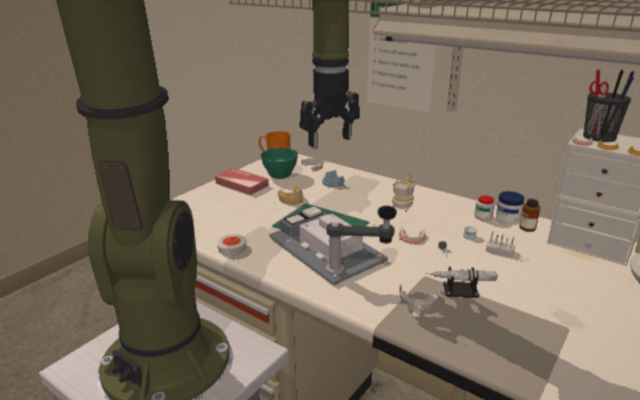

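The lid is seated: plate top 60.2 mm, block top 82.1 mm, level. Next I'll plan the clamp swing, with the shut fingers as a peg pushing the knob's side.

```bash
cat > arc.py <<'E'
from h import *
piv=np.array([392.2,-93.8])
def peg(phi,back):
    a=np.radians(phi); return piv+108*np.array([np.cos(a),np.sin(a)])-back*np.array([-np.sin(a),np.cos(a)])
E
python3 - <<'E'
from arc import *
p,im,d=load('top0'); w=cloud(p,d); Z=w[...,2]; m=(Z>.162)&(Z<.178); m[:, :380]=0; m[:,430:]=0;m[:190]=0;m[230:]=0
c=cv2.minEnclosingCircle(w[m][:,:2].astype(np.float32)*1000); print('knob top',m.sum(),c)
k=np.array(c[0])+[1,1.2]; print(np.hypot(*(k-piv)),np.degrees(np.arctan2(*(k-piv)[::-1])))
phi0=np.degrees(np.arctan2(*(k-piv)[::-1]))
s=monitor.get_state()['ee_pos']*1000; print(s)
print('start delta',peg(phi0,46)-s[:2], peg(phi0,46))
st=peg(phi0,46)
for phi in np.linspace(phi0,39.5,13): print(round(phi,1), (peg(phi,31)-st).round(1), round(phi-phi0,1))
E
```

```text
knob top 150 ((448.3266906738281, -184.90208435058594), 19.705848693847656)
106.51686982784987 -57.56680355851381
[474.05929015 -24.46599557 229.08663169]
start delta [ -62.76197049 -185.15840765] [ 411.29731966 -209.62440322]
-57.6 [12.7  8. ] 0.0
-49.5 [27.5 13.6] 8.1
-41.4 [41.4 21.2] 16.2
-33.3 [54.2 30.6] 24.3
-25.2 [65.4 41.8] 32.4
-17.1 [75.  54.4] 40.4
-9.0 [82.7 68.3] 48.5
-0.9 [88.4 83. ] 56.6
7.1 [91.9 98.5] 64.7
15.2 [ 93.3 114.3] 72.8
23.3 [ 92.4 130.1] 80.9
31.4 [ 89.2 145.7] 89.0
39.5 [ 84.  160.6] 97.1
```

Request:
{"name": "play_rows", "arguments": {"dp": [[-9,-26,0],[-18,-52,0],[-27,-79,0],[-36,-106,0],[-45,-132,0],[-54,-159,0],[-63,-185,0],[-63,-185,0],[-63,-185,0]], "delta_rot": [[0,0,-6],[0,0,-12],[0,0,-18],[0,0,-24],[0,0,-30],[0,0,-36],[0,0,-40.7],[0,0,-40.7],[0,0,-40.7]], "jaw": 1}}

```text
t: 12.18
ee_pos: [0.4108, -0.2105, 0.2296]
orientation: [-3.017, -0.871, 0.004]
contact_force: [-0.1, -0.3, 1.3]
opening: -0.001
```

```bash
python3 - <<'E'
from h import *
s=monitor.get_state(); print(s['t'],s['ee_pos'],s['contact_force'],s['opening'],s['joints'].round(2))
T=R.from_rotvec(s['orientation']).as_matrix(); print('tooly deg',np.degrees(np.arctan2(T[1,1],T[0,1])))
p,im,d=snap('wrist','w11'); w=cloud(p,d); Z=w[...,2]
n_,l,st,c=cv2.connectedComponentsWithStats(((Z>.162)&(Z<.176)).astype(np.uint8))
for i in range(1,n_):
    if st[i,4]>200:
        P=w[l==i]; print(st[i],np.median(P[:,2]),cv2.minEnclosingCircle(P[:,:2].astype(np.float32)*1000))
E
```

```text
12.1833 [ 0.41075289 -0.21047562  0.22963537] [-0.09827916 -0.3148859   1.27045863] -0.000557876994579919 [-0.33 -0.15  0.68  1.87  0.1   1.4  -0.68]
tooly deg -57.79432410211351
[ 297  126   48   47 1726] 0.1700175488909288 ((449.9754638671875, -185.64990234375), 19.866552352905273)
[  0 352  45  48 834] 0.16849476967176324 ((40.956321716308594, -32.85245895385742), 39.48394012451172)
```

View pics/w11.png

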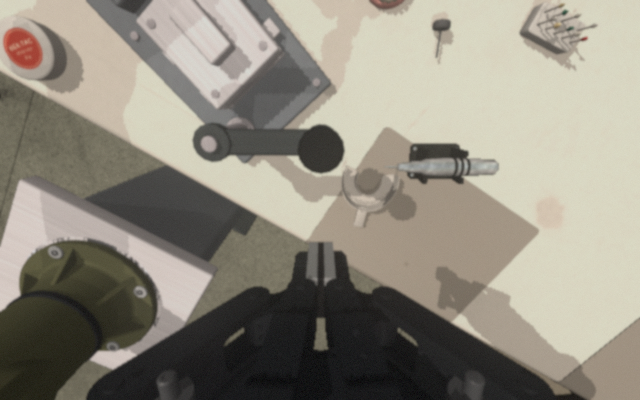

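The wrist view has the knob at px (320,148), world (450,-185.6), z 170, at radius 108, as expected. I'll descend behind it.

Request:
{"name": "play_rows", "arguments": {"dp": [[0,0,-15],[0,0,-45],[0,0,-75],[0,0,-98],[0,0,-107],[0,0,-107],[0,0,-107]], "delta_rot": [[0,0,0],[0,0,0],[0,0,0],[0,0,0],[0,0,0],[0,0,0],[0,0,0]]}}

```text
t: 12.82
ee_pos: [0.4126, -0.2088, 0.1244]
orientation: [3.016, 0.879, -0.001]
contact_force: [-0.3, -0.4, 0.4]
opening: 0.001
```

Request:
{"name": "play_rows", "arguments": {"dp": [[6,4,0],[13,8,0],[20,11,0],[27.5,13.6,0],[34,17,0],[41,21,0],[48,26,0],[54,30.6,0],[60,36,0],[65.4,42,0],[65.4,42,0]], "delta_rot": [[0,0,0],[0,0,0],[0,0,4],[0,0,8],[0,0,12],[0,0,16],[0,0,20],[0,0,24],[0,0,28],[0,0,32],[0,0,32]]}}

```text
t: 13.73
ee_pos: [0.4801, -0.1656, 0.1252]
orientation: [2.653, 1.68, 0.003]
contact_force: [-0.0, 0.4, -0.1]
opening: 0.002
```

```bash
cat > kn.py <<'E'
from arc import *
import sys
s=monitor.get_state(); print(s['t'],s['ee_pos'],s['contact_force'],s['joints'].round(2))
p,im,d=snap('wrist',sys.argv[1]); w=cloud(p,d); Z=w[...,2]
n_,l,st,c=cv2.connectedComponentsWithStats(((Z>.135)&(Z<.176)).astype(np.uint8))
for i in range(1,n_):
    if st[i,4]>200:
        P=w[l==i]; c=cv2.minEnclosingCircle(P[:,:2].astype(np.float32)*1000); v=np.array(c[0])-piv; print(st[i],np.median(P[:,2]),c,np.hypot(*v),np.degrees(np.arctan2(v[1],v[0])))
E
python3 kn.py w12
```

```text
13.7333 [ 0.48013296 -0.16559778  0.12520115] [-0.01553844  0.42293558 -0.11883711] [-0.37  0.07  0.68  1.92 -0.05  1.17 -0.11]
[ 278  170   79   96 5269] 0.17008533361708716 ((491.65069580078125, -140.47113037109375), 24.87590217590332) 109.85734069863133 -25.14015481736127
```

View pics/w12.png

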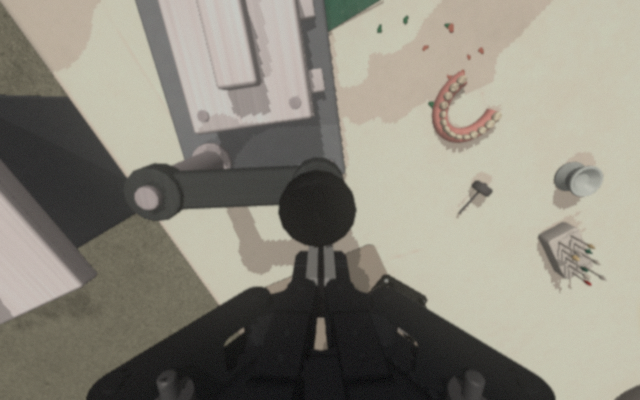

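The knob is pushed to -25° with the peg well seated behind it. I'll continue.

Request:
{"name": "play_rows", "arguments": {"dp": [[5,6,0],[9.6,12.4,0],[13.7,19.2,0],[17.3,26.3,0],[20.4,33.6,0],[23,41,0],[25,48.7,0],[26.5,56.5,0],[27.4,64.4,0],[27.9,72.3,0],[27.7,80.2,0],[27,88.1,0]], "delta_rot": [[0,0,4],[0,0,8],[0,0,12],[0,0,16],[0,0,20],[0,0,24],[0,0,28],[0,0,32],[0,0,36],[0,0,40],[0,0,44],[0,0,48]]}}

```text
t: 14.78
ee_pos: [0.5051, -0.0802, 0.1249]
orientation: [1.746, 2.61, -0.001]
contact_force: [-1.0, -2.4, -0.2]
opening: 0.004
```

Request:
{"name": "play_rows", "arguments": {"dp": [[-1.5,8,0],[-3.2,15.6,0],[-5.6,23.1,0],[-5.6,23.1,0],[-5.6,23.1,0]], "delta_rot": [[0,0,4],[0,0,8],[0,0,12],[0,0,12],[0,0,12]]}}

```text
t: 15.2
ee_pos: [0.4996, -0.0559, 0.1248]
orientation: [1.468, 2.776, 0.002]
contact_force: [-0.5, -0.5, -0.4]
opening: -0.006
```

```bash
python3 kn.py w13
```

```text
15.2 [ 0.49956676 -0.05590538  0.12477356] [-0.50791688 -0.48080134 -0.44863374] [-0.45  0.06  0.53  1.93 -0.03  1.17  0.69]
[ 277  168   79   98 5383] 0.17010101232696972 ((483.79266357421875, -32.62949752807617), 25.429672241210938) 110.14102956340865 33.73712835328817
```

View pics/w13.png

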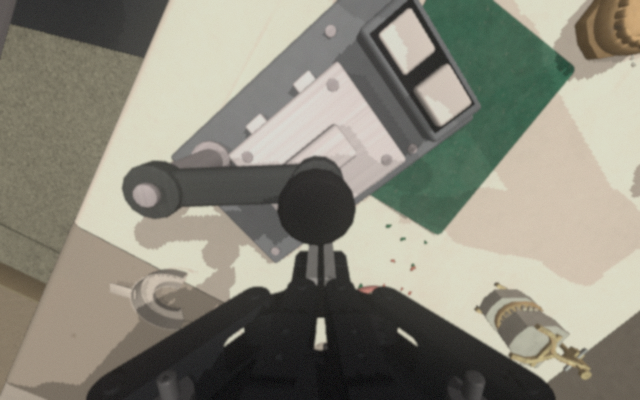

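Request:
{"name": "play_rows", "arguments": {"dp": [[-1.2,1.6,0],[-2.4,3.2,0],[-3.6,4.7,0],[-3.6,4.7,0],[-3.6,4.7,0]], "delta_rot": [[0,0,1],[0,0,2],[0,0,3],[0,0,3],[0,0,3]]}}

```text
t: 15.67
ee_pos: [0.4958, -0.0516, 0.1245]
orientation: [1.392, 2.815, 0.001]
contact_force: [2.0, -0.4, 0.2]
opening: 0.003
```

Request:
{"name": "play_rows", "arguments": {"dp": [[-0.6,0.8,0],[-0.6,0.8,0],[-0.6,0.8,0]], "delta_rot": [[0,0,0.5],[0,0,0.5],[0,0,0.5]]}}

```text
t: 15.92
ee_pos: [0.4951, -0.0508, 0.1244]
orientation: [1.38, 2.822, 0.0]
contact_force: [2.0, -1.0, 0.3]
opening: 0.005
```

Request:
{"name": "play_rows", "arguments": {"dp": [[-0.6,0.8,0],[-0.6,0.8,0],[-0.6,0.8,0]], "delta_rot": [[0,0,0],[0,0,0],[0,0,0]]}}

```text
t: 16.17
ee_pos: [0.4946, -0.0501, 0.1244]
orientation: [1.38, 2.822, 0.0]
contact_force: [2.7, -0.4, 0.9]
opening: -0.001
```

Request:
{"name": "play_rows", "arguments": {"dp": [[-0.6,0.8,0],[-0.6,0.8,0],[-0.6,0.8,0]], "delta_rot": [[0,0,0],[0,0,0],[0,0,0]]}}

```text
t: 16.42
ee_pos: [0.4945, -0.05, 0.1244]
orientation: [1.38, 2.82, -0.0]
contact_force: [4.9, -2.2, -0.9]
opening: 0.004
```

Request:
{"name": "play_rows", "arguments": {"dp": [[-0.8,1,0],[-0.8,1,0],[-0.8,1,0],[-0.8,1,0]], "delta_rot": [[0,0,0],[0,0,0],[0,0,0],[0,0,0]]}}

```text
t: 16.75
ee_pos: [0.4945, -0.05, 0.1245]
orientation: [1.379, 2.818, -0.001]
contact_force: [7.4, -5.1, -2.6]
opening: 0.004
```

```bash
python3 kn.py w14
```

```text
16.75 [ 0.49451674 -0.05001955  0.12452885] [ 7.38775072 -5.0689178  -2.62370399] [-0.46  0.04  0.52  1.94 -0.02  1.16  0.73]
[ 282  172   79   94 5263] 0.1701396225057324 ((477.931884765625, -28.721492767333984), 24.253393173217773) 107.63441907261156 37.201893129840826
```

The arm is at its stop: force rises to 9 N with no further motion. I'll back off, rise and re-measure the knob.

Request:
{"name": "play_rows", "arguments": {"dp": [[4,-5,0],[9,-11,0],[12,-15,10],[12,-15,40],[12,-15,80],[12,-15,105],[12,-15,110],[12,-15,110]], "delta_rot": [[0,0,0],[0,0,0],[0,0,0],[0,0,0],[0,0,0],[0,0,0],[0,0,0],[0,0,0]]}}

```text
t: 17.47
ee_pos: [0.5061, -0.0633, 0.2368]
orientation: [1.379, 2.82, 0.004]
contact_force: [0.4, -0.1, -0.5]
opening: 0.0
```

```bash
python3 kn.py w15; python3 - <<'E'
from arc import *
snap('top','t15')
p,im,d=load('w15'); w=cloud(p,d); Z=w[...,2]; m=(Z>.162)&(Z<.176); n_,l,st,c=cv2.connectedComponentsWithStats(m.astype(np.uint8))
for i in range(1,n_):
    if st[i,4]>300:
        P=w[l==i]; c=cv2.minEnclosingCircle(P[:,:2].astype(np.float32)*1000); v=np.array(c[0])-piv; print(st[i],np.median(P[:,2]),c,np.hypot(*v),np.degrees(np.arctan2(v[1],v[0])))
m=((Z>.104)&(Z<.16)); 
p,im,d=load('t15'); w=cloud(p,d); Z=w[...,2]; m=(Z>.162)&(Z<.178)&(abs(w[...,0]-.476)<.035)&(abs(w[...,1]+.025)<.035)
if m.sum()>20: print('top',m.sum(),cv2.minEnclosingCircle(w[m][:,:2].astype(np.float32)*1000))
E
```

```text
17.4667 [ 0.50612536 -0.06327815  0.23681106] [ 0.35446581 -0.13816745 -0.50974258] [-0.45 -0.01  0.53  1.76  0.01  1.39  0.73]
[ 297  122   46   47 1655] 0.1700873333010008 ((475.9322509765625, -25.185134887695312), 19.990320205688477) 108.25474385901904 39.3330980020625
[ 555  336   85   64 2903] 0.15035221672433263 ((943.27490234375, -35.409996032714844), 65.67420196533203) 554.1596706333592 6.048297052367659
[ 297  122   46   47 1651] 0.17009246450027374 ((475.9294128417969, -25.191274642944336), 19.990097045898438) 108.24865712770738 39.33153654510527
[595 371  45  29 602] 0.16781379586794704 ((942.081298828125, -32.64691162109375), 30.222930908203125) 553.271310497105 6.345869725397564
top 143 ((474.961669921875, -25.324735641479492), 19.816722869873047)
```

View pics/w15.png

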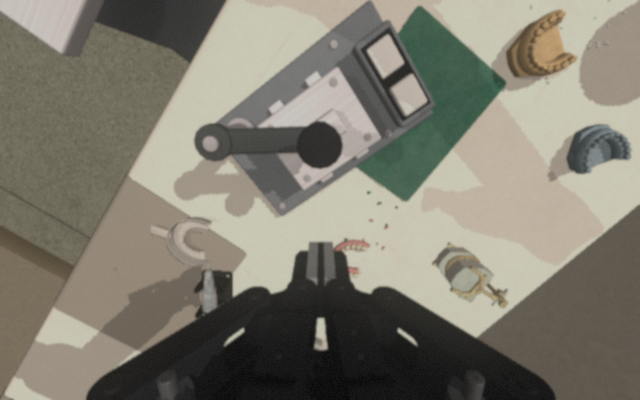

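The knob is at (475.9,-25.2), exactly over the flask's centre, so the arm is home. I'll move the shut fingertips above the knob.

Request:
{"name": "play_rows", "arguments": {"dp": [[-15,19,0],[-30,38,0],[-30,38,-15],[-30,38,-45],[-30,38,-75],[-30,38,-90],[-30,38,-92],[-30,38,-92],[-30,38,-92]], "delta_rot": [[0,0,0],[0,0,0],[0,0,0],[0,0,0],[0,0,0],[0,0,0],[0,0,0],[0,0,0],[0,0,0]]}}

```text
t: 18.32
ee_pos: [0.4748, -0.0252, 0.1423]
orientation: [-1.38, -2.822, 0.001]
contact_force: [1.2, -0.6, 0.6]
opening: 0.001
```

Request:
{"name": "play_rows", "arguments": {"dp": [[0,0,-2],[0,0,-4],[0,0,-6],[0,0,-6]], "delta_rot": [[0,0,0],[0,0,0],[0,0,0],[0,0,0]]}}

```text
t: 18.65
ee_pos: [0.4753, -0.0251, 0.1366]
orientation: [1.379, 2.822, 0.001]
contact_force: [1.0, -0.5, 0.3]
opening: 0.001
```

Request:
{"name": "play_rows", "arguments": {"dp": [[0,0,-1],[0,0,-2],[0,0,-2]], "delta_rot": [[0,0,0],[0,0,0],[0,0,0]]}}

```text
t: 18.9
ee_pos: [0.4754, -0.0251, 0.1351]
orientation: [1.379, 2.822, 0.001]
contact_force: [-1.0, 0.1, 4.3]
opening: -0.002
```

Contact with the knob top comes at ee_z ≈ 0.1355. I'll push on in small steps and watch the force.

Request:
{"name": "play_rows", "arguments": {"dp": [[0,0,-1],[0,0,-2],[0,0,-2]], "delta_rot": [[0,0,0],[0,0,0],[0,0,0]]}}

```text
t: 19.15
ee_pos: [0.4754, -0.0251, 0.1332]
orientation: [1.38, 2.822, 0.001]
contact_force: [-0.7, 0.2, 4.4]
opening: -0.003
```

Request:
{"name": "play_rows", "arguments": {"dp": [[0,0,-1],[0,0,-1],[0,0,-1]], "delta_rot": [[0,0,0],[0,0,0],[0,0,0]]}}

```text
t: 19.4
ee_pos: [0.4754, -0.0251, 0.1322]
orientation: [1.379, 2.822, 0.001]
contact_force: [-1.7, 0.3, 5.2]
opening: 0.003
```

Request:
{"name": "play_rows", "arguments": {"dp": [[0,0,-1],[0,0,-1],[0,0,-1]], "delta_rot": [[0,0,0],[0,0,0],[0,0,0]]}}

```text
t: 19.65
ee_pos: [0.4754, -0.0251, 0.1312]
orientation: [1.379, 2.822, 0.001]
contact_force: [-2.1, 0.0, 5.1]
opening: 0.001
```

Request:
{"name": "play_rows", "arguments": {"dp": [[0,0,-1],[0,0,-1],[0,0,-1]], "delta_rot": [[0,0,0],[0,0,0],[0,0,0]]}}

```text
t: 19.9
ee_pos: [0.4754, -0.0251, 0.1302]
orientation: [1.379, 2.821, 0.001]
contact_force: [-1.0, 0.3, 5.2]
opening: 0.001
```

Request:
{"name": "play_rows", "arguments": {"dp": [[0,0,-1],[0,0,-1],[0,0,-1]], "delta_rot": [[0,0,0],[0,0,0],[0,0,0]]}}

```text
t: 20.15
ee_pos: [0.4754, -0.0251, 0.1292]
orientation: [1.379, 2.822, 0.001]
contact_force: [-0.9, -0.6, 5.4]
opening: -0.0
```

Request:
{"name": "play_rows", "arguments": {"dp": [[0,0,-1],[0,0,-1],[0,0,-1]], "delta_rot": [[0,0,0],[0,0,0],[0,0,0]]}}

```text
t: 20.4
ee_pos: [0.4754, -0.0251, 0.1283]
orientation: [1.379, 2.822, 0.001]
contact_force: [-1.5, -0.3, 5.3]
opening: -0.001
```

Request:
{"name": "play_rows", "arguments": {"dp": [[0,0,-1],[0,0,-1],[0,0,-1]], "delta_rot": [[0,0,0],[0,0,0],[0,0,0]]}}

```text
t: 20.65
ee_pos: [0.4754, -0.0251, 0.1275]
orientation: [1.379, 2.822, 0.002]
contact_force: [-2.1, -0.8, 6.4]
opening: -0.002
```

Request:
{"name": "play_rows", "arguments": {"dp": [[0,0,-1],[0,0,-1],[0,0,-1]], "delta_rot": [[0,0,0],[0,0,0],[0,0,0]]}}

```text
t: 20.9
ee_pos: [0.4754, -0.0251, 0.1269]
orientation: [1.38, 2.822, 0.002]
contact_force: [-2.8, -0.5, 9.5]
opening: -0.004
```

```bash
python3 -c "
from h import *
s=monitor.get_state();print(s['ee_pos'],s['contact_force'])"
```

```text
[ 0.47542599 -0.02513685  0.12685734] [-2.78508961 -0.54192356  9.48217692]
```

The spring has engaged: +4.2 N, about 1 mm past touch. I'm aiming for +9 N.

Request:
{"name": "play_rows", "arguments": {"dp": [[0,0,-0.8],[0,0,-0.8],[0,0,-0.8]], "delta_rot": [[0,0,0],[0,0,0],[0,0,0]]}}

```text
t: 21.15
ee_pos: [0.4755, -0.0251, 0.1264]
orientation: [1.38, 2.822, 0.002]
contact_force: [-4.4, -1.0, 11.3]
opening: 0.004
```

Request:
{"name": "play_rows", "arguments": {"dp": [[0,0,-0.6],[0,0,-0.6],[0,0,-0.6],[0,0,-0.6]], "delta_rot": [[0,0,0],[0,0,0],[0,0,0],[0,0,0]]}}

```text
t: 21.48
ee_pos: [0.4755, -0.0251, 0.1261]
orientation: [1.38, 2.822, 0.002]
contact_force: [-4.5, 0.3, 13.7]
opening: -0.0
```

```bash
python3 -c "
from h import *
s=monitor.get_state();print(s['ee_pos'],s['contact_force'])"
```

```text
[ 0.4755192  -0.02512098  0.1260961 ] [-4.48834905  0.31328625 13.71907087]
```

Request:
{"name": "play_rows", "arguments": {"dp": [[0,0,-0.4],[0,0,-0.4],[0,0,-0.4],[0,0,-0.4]], "delta_rot": [[0,0,0],[0,0,0],[0,0,0],[0,0,0]]}}

```text
t: 21.82
ee_pos: [0.4755, -0.0251, 0.1259]
orientation: [1.38, 2.821, 0.002]
contact_force: [-5.5, -0.9, 15.0]
opening: 0.002
```

```bash
python3 -c "
from h import *
s=monitor.get_state();print(s['ee_pos'],s['contact_force'])"
```

```text
[ 0.47552635 -0.02514808  0.1259089 ] [-5.52924014 -0.86342192 14.95938327]
```

+9.6 N, about 2.0–2.4 mm past touch, is inside the firm band. I'll lift off and check.

Request:
{"name": "play_rows", "arguments": {"dp": [[0,0,2],[0,0,6],[0,0,20],[0,0,50],[0,0,85],[0,0,110],[0,0,120],[0,0,120]], "delta_rot": [[0,0,0],[0,0,0],[0,0,0],[0,0,0],[0,0,0],[0,0,0],[0,0,0],[0,0,0]]}}

```text
t: 22.48
ee_pos: [0.4765, -0.0251, 0.2459]
orientation: [1.378, 2.819, 0.004]
contact_force: [-0.3, 0.1, -0.4]
opening: -0.002
```

```bash
python3 kn.py w16; python3 - <<'E'
from h import *
p,im,d=load('w16'); w=cloud(p,d);Z=w[...,2]
m=(Z>.04)&(Z<.06)
n_,l,st,c=cv2.connectedComponentsWithStats(m.astype(np.uint8))
for i in range(1,n_):
    if st[i,4]>300:
        P=w[l==i]; c0,sz,a=cv2.minAreaRect(P[:,:2].astype(np.float32)*1000); print(st[i],c0,sz,a)
snap('scene','s16')
E
```

```text
22.4833 [ 0.47645641 -0.02510559  0.24588502] [-0.26021359  0.08525988 -0.40705446] [-0.5  -0.1   0.47  1.81  0.04  1.41  0.62]
[ 300  170   40   40 1226] 0.1562305471007479 ((475.47174072265625, -24.942134857177734), 19.963708877563477) 108.0536366579505 39.587534680400246
[ 557  345   83   55 2321] 0.14904931707077157 ((943.115478515625, -3.423971176147461), 64.4022445678711) 558.279223197559 9.316220988544538
[ 351   67   77   96 3561] (508.69671630859375, 83.12188720703125) (50.294986724853516, 115.91426849365234) 73.22212219238281
[261 110  96  61 460] (450.0793762207031, -16.841407775878906) (119.85458374023438, 47.34107971191406) 72.56172943115234
[ 504  248  136  113 2169] (943.310302734375, 42.41632843017578) (5.780375003814697, 266.8869323730469) 0.049051571637392044
```

View pics/w16.png

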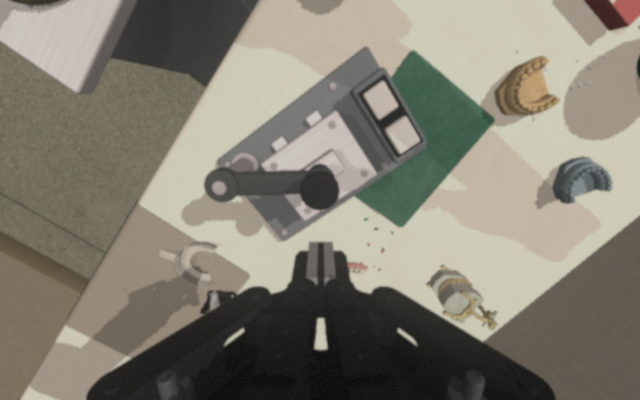

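View pics/s16.png

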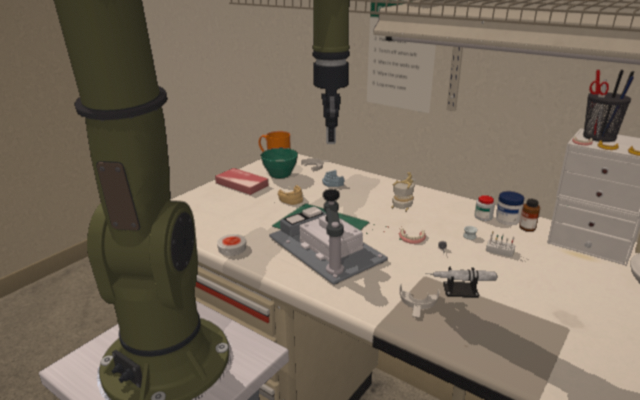

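```bash
python3 - <<'E'
from h import *
p,im,d=load('w16'); w=cloud(p,d);Z=w[...,2]
m=(abs(w[...,0]-.4755)<.015)&(abs(w[...,1]+.025)<.015)&(Z>.13)
print(m.sum(),np.percentile(Z[m],[5,25,50,75,95]).round(4))
p,im,d=load('w15'); w=cloud(p,d);Z=w[...,2]
m=(abs(w[...,0]-.4755)<.015)&(abs(w[...,1]+.025)<.015)&(Z>.13)
print(m.sum(),np.percentile(Z[m],[5,25,50,75,95]).round(4))
# fingertip z vs ee in w16, shut
for f,e in (('w15',.2368),('w16',.2459)):
    p,im,d=load(f); w=cloud(p,d); 
    print(f,[w[v,313,2].round(4) for v in range(238,252,2)],e)
# key tops
p,im,d=load('w16'); w=cloud(p,d); g=im.min(-1)
hs=(np.hypot(w[...,0]-.5089,w[...,1]-.0833)<.06)&(g>120)&(w[...,2]>.04)
n_,l,st,c=cv2.connectedComponentsWithStats(hs.astype(np.uint8))
for i in range(1,n_):
    if st[i,4]>100: P=w[l==i]; print(st[i],P.mean(0).round(4),np.median(P[:,2]).round(4),cv2.minAreaRect(P[:,:2].astype(np.float32)*1000))
ps,ims,ds=load('s16'); ws=cloud(ps,ds); m=(abs(ws[...,0]-.476)<.025)&(abs(ws[...,1]+.025)<.025)&(ws[...,2]>.13)&(ws[...,2]<.19); print('scene knob max z',np.percentile(ws[m][:,2],[50,90,97,99]),m.sum())
E
```

```text
7431 [0.1563 0.3014 0.3262 0.3565 0.3659]
1221 [0.1688 0.1698 0.1703 0.1708 0.1713]
w15 [np.float64(0.001), np.float64(-0.0005), np.float64(0.2722), np.float64(0.2737), np.float64(0.2764), np.float64(0.2786), np.float64(0.2804)] 0.2368
w16 [np.float64(-0.0002), np.float64(0.0013), np.float64(0.2811), np.float64(0.2826), np.float64(0.2862), np.float64(0.2876), np.float64(0.2905)] 0.2459
[364  81  34  38 738] [0.4836 0.0908 0.0473] 0.0472 ((483.91912841796875, 90.71095275878906), (29.61175537109375, 37.72229766845703), 73.23092651367188)
[386 116  34  38 735] [0.5329 0.0756 0.0543] 0.0543 ((534.7044677734375, 75.3324966430664), (31.21895980834961, 41.902793884277344), 73.21831512451172)
[346 125  22  35 153] [0.4916 0.03   0.0598] 0.0599 ((491.2998046875, 29.515541076660156), (6.630005836486816, 51.2307243347168), 72.37261962890625)
scene knob max z [0.15422237 0.15741963 0.15858916 0.15881306] 194
```

```bash
python3 - <<'E'
from h import *
snap('top','t17')
for f in ('w15','w16'):
    p,im,d=load(f); w=cloud(p,d);Z=w[...,2]
    m=(abs(w[...,0]-.4755)<.013)&(abs(w[...,1]+.025)<.013)&(Z>.10)&(Z<.2)
    print(f,m.sum(),np.percentile(Z[m],[1,5,25,50,75,95]).round(4))
    m=(Z>.103)&(Z<.14)&(abs(w[...,0]-.43)<.06)&(abs(w[...,1]+.06)<.06); print(np.histogram(Z[m],bins=np.arange(.1,.142,.004)))
for f in ('t15','t17'):
    p,im,d=load(f); w=cloud(p,d);Z=w[...,2]
    m=(abs(w[...,0]-.475)<.013)&(abs(w[...,1]+.025)<.013)&(Z>.10)&(Z<.2); print(f,m.sum(),np.percentile(Z[m],[5,50,95]) if m.any() else 0)
cv2.imwrite('pics/s16c.png',cv2.resize(load('s16')[1][170:290,260:400],None,fx=5,fy=5,interpolation=cv2.INTER_CUBIC))
E
```

```text
w15 933 [0.1688 0.1692 0.1699 0.1703 0.1708 0.1713]
(array([   0,    0,    2,   44,  142, 1700,  859,  107,  103,    0]), array([0.1  , 0.104, 0.108, 0.112, 0.116, 0.12 , 0.124, 0.128, 0.132,
       0.136, 0.14 ]))
w16 674 [0.1249 0.1554 0.156  0.1565 0.1569 0.1575]
(array([   0,    0,   12,   95,  167, 1437,  744,   79,   93,    0]), array([0.1  , 0.104, 0.108, 0.112, 0.116, 0.12 , 0.124, 0.128, 0.132,
       0.136, 0.14 ]))
t15 82 [0.166505   0.17045999 0.17310414]
t17 1 [0.11934751 0.11934751 0.11934751]
```

View pics/s16c.png

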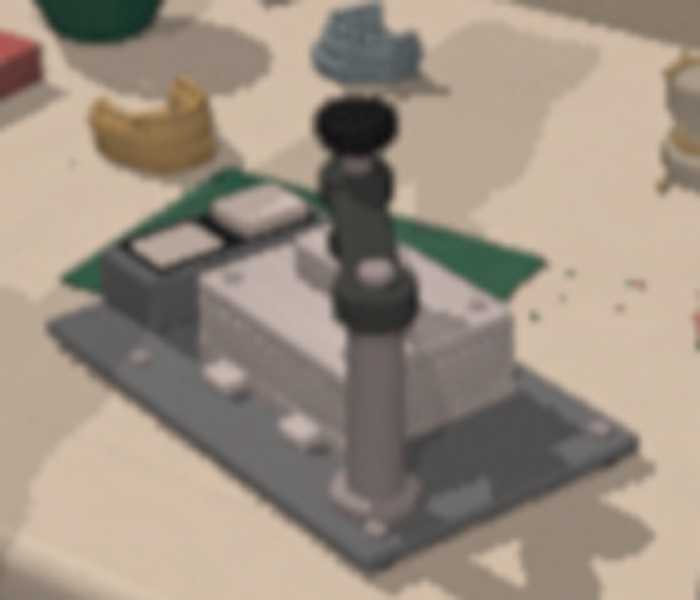

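The knob top is now at 156.5 mm, 13.8 mm down. Since first contact I tracked only 9.6 mm of that. So the true tip offset is about 30–31 mm, with the last few mm of pad hidden from the camera, and the knob was nudged freely on the way down. The pad's spring rise (+9.6 N) is the direct measure and is in band. The arm is still home.

The run key is at (534,75.5), top at 54 mm. I'll go there and decelerate well.

Request:
{"name": "play_rows", "arguments": {"dp": [[10,18,0],[25,45,0],[42,73,0],[53,93,-10],[57.5,100.5,-40],[57.5,100.5,-75],[57.5,100.5,-110],[57.5,100.5,-140],[57.5,100.5,-160],[57.5,100.5,-175],[57.5,100.5,-182],[57.5,100.5,-185]], "delta_rot": [[0,0,0],[0,0,0],[0,0,0],[0,0,0],[0,0,0],[0,0,0],[0,0,0],[0,0,0],[0,0,0],[0,0,0],[0,0,0],[0,0,0]]}}

```text
t: 23.63
ee_pos: [0.5301, 0.0747, 0.0556]
orientation: [-1.379, -2.819, 0.006]
contact_force: [-0.0, 0.3, -0.1]
opening: -0.003
```

Request:
{"name": "play_rows", "arguments": {"dp": [[0,0,0],[0,0,0],[0,0,0]], "delta_rot": [[0,0,0],[0,0,0],[0,0,0]]}}

```text
t: 23.88
ee_pos: [0.5332, 0.0755, 0.0595]
orientation: [1.379, 2.821, 0.002]
contact_force: [0.0, -0.3, -0.1]
opening: -0.002
```

```bash
python3 - <<'E'
from h import *
s=monitor.get_state(); print(s['t'],s['ee_pos'],s['contact_force'],s['joints'].round(2))
snap('wrist','w18')
E
```

```text
23.8833 [0.53324733 0.07553145 0.05947612] [ 0.0035534  -0.34787197 -0.0769562 ] [-0.55  0.21  0.4   1.91 -0.09  1.04  0.55]
```

View pics/w18.png

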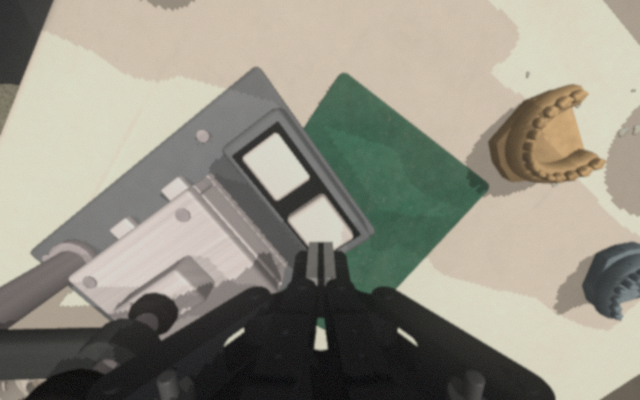

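The fingers are over the run key, clear of the clamp. I'll descend slowly.

Request:
{"name": "play_rows", "arguments": {"dp": [[0.5,0,-8],[0.5,0,-16],[0.5,0,-23],[0.5,0,-28],[0.5,0,-31],[0.5,0,-33],[0.5,0,-34],[0.5,0,-34]], "delta_rot": [[0,0,0],[0,0,0],[0,0,0],[0,0,0],[0,0,0],[0,0,0],[0,0,0],[0,0,0]]}}

```text
t: 24.6
ee_pos: [0.5329, 0.0753, 0.0243]
orientation: [-1.38, -2.822, 0.0]
contact_force: [-0.2, 0.8, 0.6]
opening: 0.003
```

Request:
{"name": "play_rows", "arguments": {"dp": [[0,0,-1],[0,0,-2],[0,0,-2],[0,0,-2]], "delta_rot": [[0,0,0],[0,0,0],[0,0,0],[0,0,0]]}}

```text
t: 24.93
ee_pos: [0.5333, 0.0754, 0.0228]
orientation: [1.379, 2.822, 0.001]
contact_force: [-1.0, -1.1, 2.1]
opening: -0.001
```

Request:
{"name": "play_rows", "arguments": {"dp": [[0,0,-1],[0,0,-2],[0,0,-2],[0,0,-2]], "delta_rot": [[0,0,0],[0,0,0],[0,0,0],[0,0,0]]}}

```text
t: 25.27
ee_pos: [0.5333, 0.0754, 0.0205]
orientation: [1.38, 2.822, 0.001]
contact_force: [-0.2, -0.3, 2.3]
opening: 0.002
```

Request:
{"name": "play_rows", "arguments": {"dp": [[0,0,-1],[0,0,-2],[0,0,-2],[0,0,-2]], "delta_rot": [[0,0,0],[0,0,0],[0,0,0],[0,0,0]]}}

```text
t: 25.6
ee_pos: [0.5332, 0.0754, 0.0184]
orientation: [1.38, 2.822, 0.001]
contact_force: [1.8, 0.0, 1.7]
opening: -0.001
```

Request:
{"name": "play_rows", "arguments": {"dp": [[0,0,-1],[0,0,-1],[0,0,-1]], "delta_rot": [[0,0,0],[0,0,0],[0,0,0]]}}

```text
t: 25.85
ee_pos: [0.5331, 0.0754, 0.0174]
orientation: [1.38, 2.822, 0.0]
contact_force: [1.8, -0.5, 1.2]
opening: -0.002
```

Request:
{"name": "play_rows", "arguments": {"dp": [[0,0,-1],[0,0,-1],[0,0,-1]], "delta_rot": [[0,0,0],[0,0,0],[0,0,0]]}}

```text
t: 26.1
ee_pos: [0.5331, 0.0754, 0.0169]
orientation: [1.38, 2.822, 0.001]
contact_force: [0.0, -0.4, 6.1]
opening: 0.003
```

6 N with motion halted, so the key is at its stop. I'll lift off and check everything.

Request:
{"name": "play_rows", "arguments": {"dp": [[0,0,3],[0,0,15],[0,0,45],[0,0,85],[0,0,125],[-5,20,160],[-10,40,190],[-10,40,200],[-10,40,200]], "delta_rot": [[0,0,0],[0,0,0],[0,0,0],[0,0,0],[0,0,0],[0,0,0],[0,0,0],[0,0,0],[0,0,0]]}}

```text
t: 26.85
ee_pos: [0.5241, 0.117, 0.2201]
orientation: [1.374, 2.821, 0.007]
contact_force: [-0.4, -0.6, 0.3]
opening: 0.004
```

```bash
python3 - <<'E'
from h import *
s=monitor.get_state(); print(s['t'],s['ee_pos'],s['contact_force'])
p,im,d=snap('wrist','w20'); w=cloud(p,d); g=im.min(-1);Z=w[...,2]
snap('scene','s20')
hs=(np.hypot(w[...,0]-.5089,w[...,1]-.0833)<.06)&(g>120)&(Z>.04)&(Z<.07)
n_,l,st,c=cv2.connectedComponentsWithStats(hs.astype(np.uint8))
for i in range(1,n_):
    if st[i,4]>100: P=w[l==i]; print(st[i],P.mean(0).round(4),np.median(P[:,2]).round(4))
for n,lo,hi in (('plate',.055,.066),('knob',.145,.165)):
    n_,l,st,c=cv2.connectedComponentsWithStats(((Z>lo)&(Z<hi)&(abs(w[...,0]-.476)<.1)&(abs(w[...,1]+.025)<.1)).astype(np.uint8))
    for i in range(1,n_):
        if st[i,4]>80: P=w[l==i]; print(n,st[i],np.median(P[:,2]).round(4),cv2.minEnclosingCircle(P[:,:2].astype(np.float32)*1000),cv2.minAreaRect(P[:,:2].astype(np.float32)*1000))
E
```

```text
26.85 [0.524121   0.11698381 0.22009078] [-0.39518482 -0.62572625  0.34882398]
[263 151  37  38 772] [0.4835 0.0918 0.054 ] 0.0541
[289 185  34  32 612] [0.5333 0.0759 0.0472] 0.0473
[247 190  29  37 386] [0.4927 0.0314 0.0535] 0.056
plate [ 166  180  117  102 4479] 0.0602 ((475.00152587890625, -24.27231216430664), 76.08470153808594) ((475.1829528808594, -24.35375213623047), (120.30333709716797, 99.82073974609375), 72.52527618408203)
plate [136 227  19  20 120] 0.0607 ((393.2271728515625, -90.93161010742188), 12.588431358337402) ((395.0929260253906, -86.1056900024414), (11.056158065795898, 25.16670036315918), 68.8630142211914)
knob [ 176  256   42   39 1233] 0.156 ((476.1367492675781, -23.992612838745117), 20.093793869018555) ((475.89385986328125, -23.440906524658203), (37.38003158569336, 39.0361328125), 82.07125854492188)
```

View pics/w20.png

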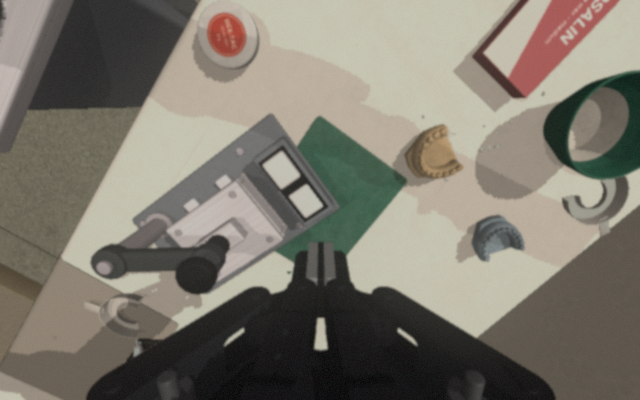

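View pics/s20.png

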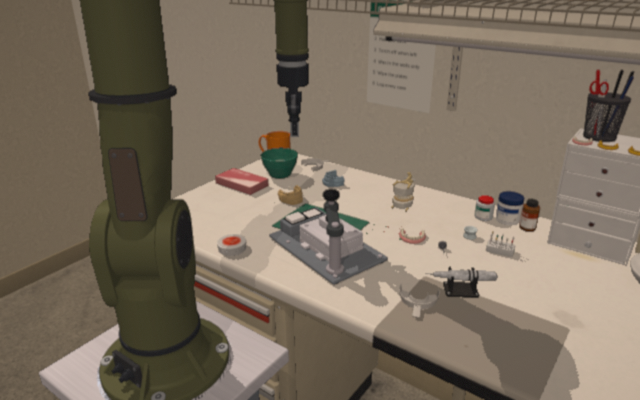

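The run key is at 47.3 mm (down) and the stop key at 54.1 mm (up). The lid is flush at 60.2 mm, the knob is at 156 mm over the centre, and the bystanders are where they were. I'll hand in.

```bash
python3 -c "
from plant import ticket; print(ticket.job_done())"
```

```text
the job is handed in; nothing more can be done
None
```

The flask is closed, clamped and running: I seated the lid, swung the clamp arm home, pushed the knob down, pressed the run key, and handed the job in at about 27 s.

**Last checks:**
- **Lid:** the plate top is 60.2 mm up, flush and level, and the lid is square on the flask.
- **Clamp arm:** the knob sits over the flask's centre within about 1.5 mm, and the arm was against its stop, with 9 N of push and no further motion.
- **Knob:** the final push was about 9.8 N above the sliding force, roughly 2 to 2.4 mm past touch, inside the firm band. The pad force therefore stayed near 10 N, half the 20 N limit.
- **Keys:** the run key top is at 47.3 mm (fully down) and the stop key top at 54.1 mm (popped up).
- **Bystanders:** the stone cast, round tin and metal tray look unmoved in the pictures; I did not measure their positions.

**What disagreed:**
- **Tool point:** the reported TCP lies about 30 to 34 mm beyond the real fingertips, so my first grasp closed in the air above the block. I measured the offset and corrected for it, but it is known only to a few mm.
- **Knob travel:** the pictures show it 13.8 mm down, while I tracked only 9.6 mm. The arm probably dipped past its target on the approach and moved the knob about 4 mm before the pad touched. I relied on the force rise to judge the clamping, not on the travel.

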